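# Seat a router sub-base over its locating dowel

## Robot

A 7-joint arm with a two-finger parallel gripper is mounted at the origin on the work surface. World frame = base frame: x ahead of the robot, y to its left, z up, the work surface at z = 0. Lengths are in m, angles in rad, forces in N, time in s.
With the tool pointing down it reaches from about 0.4 to 0.875 m from the base axis. Payload 19.3 kg.
Tool frame: the origin (TCP) lies at the very end of the fingers, on their centre line; the grasp point (between the pads) lies 19 mm behind it; z points along the fingers, y is the direction in which the jaws open and shut (so a half turn about z gives the same grasp; the last joint's range is limited). The gripper opens to 85 mm and grips with 20 to 120 N. Pads are 22 mm wide; open, the fingers measure 114 mm over their backs; the gripper's body (76 mm by 85 mm) begins 54 mm behind the grasp point. The pads swing forward as they close: fully open they stand 13 mm farther back than shut.
Start: joints at [1.092, 0.521, -0.036, 1.599, 0.021, 1.021, -0.113], TCP at [0.248, -0.574, 0.231] pointing down, gripper open.
Joint ranges: [-2.91, 2.91], [-0.3, 2.13], [-1.5, 1.42], [0.17, 2.43], [-1.26, 4.41], [0.16, 1.93], [-2.52, 2.52]. Speed limits (rad/s): [1.89, 1.89, 2.39, 2.39, 3.01, 3.01, 3.01].

## Interface

Orientations are given as [roll, pitch, yaw] about the fixed x, y, z axes, in that order (R = Rz(yaw) Ry(pitch) Rx(roll)).
In Python, from workcell import bot gives the robot as it stands. The module is installed in compiled form; this text tells all that it offers.
- The arm moves only by the shell command python3 -m inch 'ROWS' [FORCE]. ROWS is JSON, a list of rows, each an object of numbers: "dx", "dy", "dz": the shift along the tool's x, y, z in mm; "rx", "ry", "rz": the turn, a rotation vector about the tool's x, y, z in rad; "hand": the closure, from -1 (fully open) to 1 (shut), so that 0 is half open. In form: [{"dx": .., "dy": .., "dz": .., "rx": .., "ry": .., "rz": .., "hand": ..}, ...]. A call has 1 to 10 rows; each row shifts and turns the commanded pose from where the row before left it, along the tool's axes as they then stand; what a row does not reach is not made up. A row lasts 1/10 s, in which the tool goes at most 50 mm and 8.59 degrees, less where a joint would pass 70% of its speed; a pose out of reach is approached as far as the arm can. A call with a gripper value outside its range is refused whole. The fingers move at their own pace and stop on an object; FORCE is the grip in N (left out, the last holds). Time passes only in rows, so rows that do not move let the fingers close. It gives the time, the measured TCP pose, the force and the opening at its end, in the units of the state.
- bot.observe(): the state, without advancing time (a new reading comes with each control period).
- bot.grab_frame(name): name is "scene" or "top" or "wrist"; returns (picture, depth): 480x640x3 uint8, red, green, blue; 480x640 float32, m along the optical axis (not along the pixel's ray), 0 where there is no reading.
- bot.get_calibration(name): a dict with "vertical_fov" (degrees; the focal length in pixels is half the picture's height over the tangent of half this angle, whatever the lens; pixels are square), "cx", "cy" (the principal point, pixels), "origin" and "orientation" of the camera in the world. Camera axes: x right, y down, z forward; pixel columns grow to the right and rows downward; lengths in m; the calibration is good to about 2 mm. A picture is of the moment at which its call begins: read the wrist's pose just before it. get_calibration takes no time and is no camera call; for the wrist camera it gives the pose at the moment of the call.
- bot.job_done(): hands the job in, once; it reports no verdict.
Trained networks look in the newest picture that a camera, given by its name, has taken for a name from the list of things; names that differ only in an ending like _2 or _b are one class to them, and where a whole thing is asked for, a point or a joint stands for the part that bears it (a point fixed in the world has none). Each returns a list of dicts, best first, with "score" (0 to 1); they miss things now and then, are a little off and sometimes report something else, mostly with a low value. They report only what shows in the picture. A call takes as long as a camera call.
- bot.trace(camera, target): "region" (480x640 bool, what is visible of it) and "box" ([left, top, right, bottom] in pixels, round what is visible of it).
- bot.tip_of(camera, target): "centre" ([row, column] in pixels: a listed point, or the origin of a listed thing).
The state is a dict: "clock": time; "qpos": joint angles; "qd": joint speeds; "joint_efforts": joint torques, N m; "position": TCP position; "tool_rot": TCP orientation; "force": force on the tool from outside, world axes, zero at the start; "moment": the same for the moment, N m; "grip_width": finger opening in m.
Only numpy, scipy, OpenCV 4.12 (cv2) and the standard library are available. Lean on these libraries where they do the work, as an engineer would, in place of code of your own. Each camera call takes 0.05 s, during which the arm holds its last target.

## Task

The router's black sub-base has been dropped on the spigot of the upturned router base, but it is not seated. It is too wide to grip, so push it round by its edge until its slot faces the clamp lug, feel for the locating dowel hidden beneath, and press the plate fully home, flat on the sole, ready for its screws. Use fingertip force only, never force it down while it sits on the dowel, and leave the other things on the bench where they are.

Things in the scene. Friction and masses are not known exactly. Their poses are not given: they have to be found in the camera images.
- router_base: Upturned aluminium router base, no motor in it, held fast sole-up in a plywood board 260 mm (x) by 200 mm (y). Origin on the bench top, on the base's vertical axis; z up; x points to the clamp lug. The sole is a flat round face of radius 88 mm, 84 mm above the bench. Black ball knobs stick out at +y and -y to 131 mm from the axis, all lower than 76 mm.
- sole_centre (a point): Centre of the sole, on the axis, 84 mm above the bench. A spigot of radius 30 mm stands 8 mm up here; the sub-base turns on it. A steel dowel, 8 mm thick, top chamfered, stands 6.2 mm above the sole, 63 mm from the axis, hidden under the sub-base. It was drilled by hand: it lies up to 7 degrees to either side of the lug's centre line, so its place must be found by feel.
- lug_mark (a point): Point on the centre line of the clamp lug, 92 mm from the axis of the base, at the height of the sole. The lug is an aluminium block 24 mm wide that stands out 24 mm past the round rim, its top 2 mm below the sole, with a brass thumbscrew on one side and a scribed line along its top.
- sub_base: Black D-shaped plate, 8 mm thick, radius 80 mm, about 0.25 kg, its 61 mm bore snug on the spigot. Origin on its axis at its underside; z up; x points through the slot. It can only turn about the axis and slide down it. At the start its underside is 6.5 mm above the sole, just clear of the dowel; home, it lies on the sole. It turns either way (0.07 N m) and stays where left.
- flat_mid (a point): Middle of the straight flat of the sub-base, opposite its slot, 70 mm from the axis, half way up the plate's thickness. The flat is 77 mm long: 38 mm to either side of this point. Pushed square near one end, it turns the plate. Where the flat cuts the rim away the sole lies bare in front of it.
- slot_mouth (a point): Middle of the slot's mouth on the rim of the sub-base, 80 mm from the axis, half way up the plate. The slot is 10 mm wide and runs in to 57 mm from the axis.
- plate_top (a point): Point on the axis of the sub-base at the height of its upper face: 14.5 mm above the sole at the start, 8 mm when home. The plate needs 10 to 11 N of push to slide down and slides only with the slot over the dowel to within about 1.5 to 2 mm; elsewhere the dowel stops it dead after 0.3 mm. More than 35 N would bend the dowel or crack the plate.
- motor: Bystander: the router's motor unit, an upright aluminium cylinder 88 mm in diameter and 170 mm tall. Origin at the centre of its foot.
- chisel: Bystander: bench chisel lying flat, 270 mm long, 24 mm high. Origin under it, 77 mm from the end of the handle; x towards the blade.
- screw_tin: Bystander: open tin of screws, 72 mm across, 26 mm high. Origin at the centre of its underside.
- sanding_block: Bystander: cork sanding block 115 x 65 x 32 mm. Origin at the centre of its underside.

How it is judged:
By the outcome, as a careful person would: the job done as asked, in the order asked, and still so for the second after the job is handed in, with the robot touching nothing.
It also fails if it takes over 72 s, if anything falls off the work surface, if the arm or the gripper's body presses on something with over 40 N, if the wrist force passes 120 N, or if a joint passes its speed limit or range.

## Working session

There is one attempt and no reset: what is moved stays moved. The work goes in short steps, Python scripts to look and compute and a shell command to move; the robot and the scene stay as the last step left them, time stands still between calls to the robot, and variables do not carry over. Pictures are saved under pics/ and viewed, and the job is handed in when it is done.

```bash
mkdir -p pics; cat > h.py <<'E'
import numpy as np, cv2, json
from workcell import bot
from scipy.spatial.transform import Rotation as R
def cal(n):
    c=bot.get_calibration(n); return c
def K(c):
    f=240/np.tan(np.radians(c["vertical_fov"])/2); return f,c["cx"],c["cy"]
def rot(o):
    o=np.array(o)
    if o.shape==(3,3): return o
    if o.shape==(3,): return R.from_euler('xyz',o).as_matrix()
    raise Exception(o)
def ray(c,px):  # px=(col,row)
    f,cx,cy=K(c); d=rot(c["orientation"])@np.array([(px[0]-cx)/f,(px[1]-cy)/f,1]); return np.array(c["origin"]),d
def atz(c,px,z):
    o,d=ray(c,px); return o+d*(z-o[2])/d[2]
def proj(c,p):
    f,cx,cy=K(c); q=rot(c["orientation"]).T@(np.array(p)-np.array(c["origin"])); return np.array([cx+f*q[0]/q[2],cy+f*q[1]/q[2]])
def cloud(c,dep):
    f,cx,cy=K(c); v,u=np.mgrid[0:480,0:640]
    P=np.stack([(u-cx)/f*dep,(v-cy)/f*dep,dep],-1)
    return P@rot(c["orientation"]).T+np.array(c["origin"])
def save(n,im): cv2.imwrite(n,im[:,:,::-1])
E
python3 - <<'E'
from h import *
print(bot.observe())
for n in ("scene","top","wrist"):
    print(n,cal(n))
    im,d=bot.grab_frame(n); save(f"pics/{n}0.png",im); np.save(f"{n}0.npy",d)
for t in ["sole_centre","lug_mark","flat_mid","slot_mouth","plate_top","router_base","sub_base","motor","chisel","screw_tin","sanding_block"]:
    for n in ("top",):
        r=bot.tip_of(n,t); print(t,[(np.round(x["centre"],1).tolist(),round(x["score"],2)) for x in r][:3])
print(bot.observe()["clock"])
E
```

```text
{'clock': 0.0, 'qpos': array([ 1.09178195,  0.52200751, -0.03636763,  1.59998398,  0.02117882,
        1.02110606, -0.11276847]), 'qd': array([-0.00055122,  0.00133692,  0.00060085, -0.00024662, -0.00077969,
        0.00070011, -0.00093755]), 'joint_efforts': array([-3.80177453e-04, -9.27094030e+01,  1.98001049e+00, -3.69924188e+01,
        1.77698338e-02,  8.21450871e-03, -1.58697043e-05]), 'position': array([ 0.24831325, -0.5731949 ,  0.23073793]), 'tool_rot': array([-3.14047216e+00,  4.18139402e-05,  4.08859329e-01]), 'force': array([ 0.774361  , -0.16982511,  0.45944982]), 'moment': array([ 0.02792129, -0.01111758, -0.01668322]), 'grip_width': 0.0854355066521283}
scene {'vertical_fov': 42.37655448270631, 'cx': 322.0247534134763, 'cy': 243.3571076641567, 'origin': array([ 1.36051473, -0.43533485,  0.69779894]), 'orientation': array([-2.14040075e+00,  1.81161476e-03,  9.83611412e-01])}
top {'vertical_fov': 55.59364039854051, 'cx': 319.08586865492975, 'cy': 238.68548528253856, 'origin': array([0.43778392, 0.0870701 , 0.85605139]), 'orientation': array([-2.97835165,  0.04218119, -1.58232046])}
wrist {'vertical_fov': 58.88590532875051, 'cx': 314.16807265730495, 'cy': 248.69824041880355, 'origin': array([ 0.30824153, -0.54795286,  0.37283324]), 'orientation': array([ 2.87927087e+00,  6.07830665e-04, -1.16270234e+00])}
sole_centre [([247.2, 328.8], 0.86)]
lug_mark [([198.3, 326.8], 0.69)]
flat_mid [([237.8, 369.8], 0.83)]
slot_mouth [([247.9, 330.0], 0.2)]
plate_top [([245.1, 332.7], 0.61), ([138.3, 350.6], 0.42)]
router_base [([255.6, 331.4], 0.62)]
sub_base [([247.2, 330.9], 0.72), ([193.5, 325.7], 0.48)]
motor [([211.6, 171.6], 0.6)]
chisel [([252.5, 445.1], 0.75), ([238.1, 369.6], 0.15)]
screw_tin [([325.8, 204.9], 0.83)]
sanding_block [([139.1, 351.8], 0.97)]
0.7
```

View pics/top0.png

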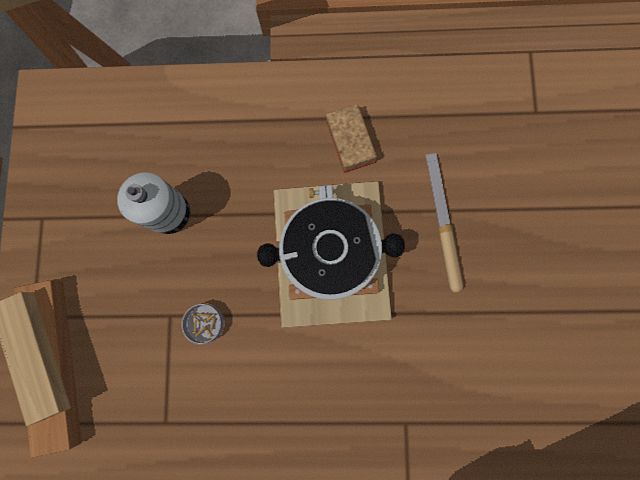

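View pics/scene0.png

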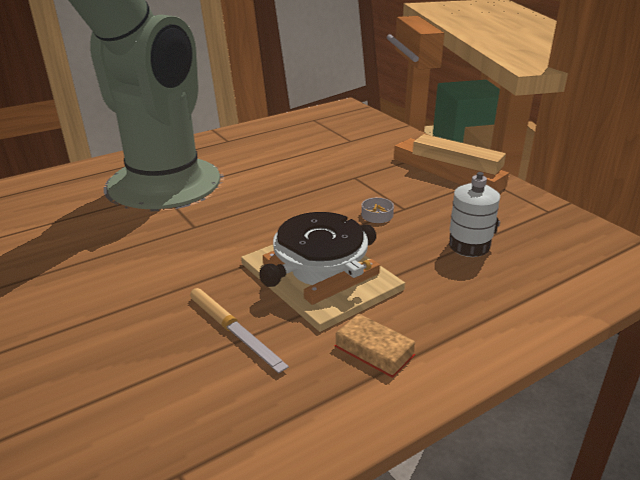

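```bash
python3 - <<'E'
import cv2
im=cv2.imread('pics/top0.png')[130:330,230:430]
cv2.imwrite('pics/topcrop0.png',cv2.resize(im,(600,600),interpolation=cv2.INTER_CUBIC))
E
```

```text
(no output)
```

View pics/topcrop0.png

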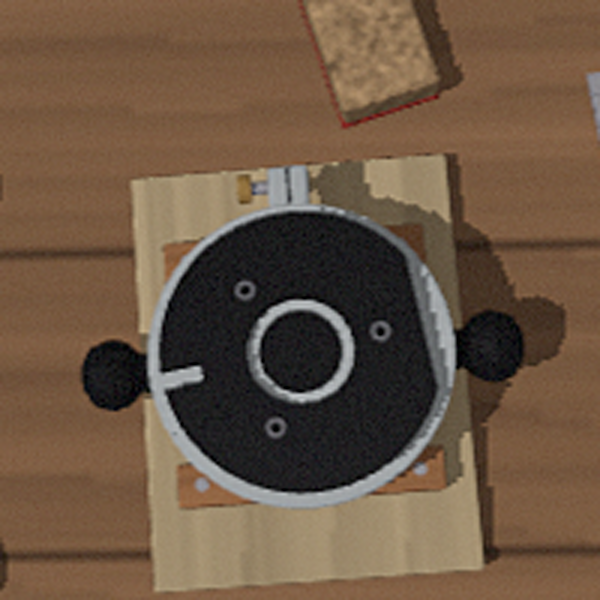

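The top view shows the axis near pixel (330,247). The slot points left at (290,256), the flat faces right at (372,235), and the lug points up at (326,192). So the plate has to turn about 95° clockwise, and I'll measure that next.

```bash
python3 - <<'E'
from h import *
c=cal("top"); d=np.load("top0.npy"); P=cloud(c,d)
im=cv2.imread("pics/top0.png")
# sole rim/plate: by depth
z=P[...,2]
sub=(np.abs(z-0.0985)<0.004)
sub[:150]=0;sub[330:]=0;sub[:,:250]=0;sub[:,420:]=0
g=cv2.cvtColor(im,cv2.COLOR_BGR2GRAY)
blk=sub&(g<80)
n,l,s,ce=cv2.connectedComponentsWithStats(blk.astype(np.uint8)); k=1+np.argmax(s[1:,4]); print(s[k],ce[k])
pts=P[l==k]; print("plate z median",np.median(pts[:,2]),len(pts))
# outline with plate height: project pixel rays to z=.0985
cs,_=cv2.findContours((l==k).astype(np.uint8),cv2.RETR_EXTERNAL,cv2.CHAIN_APPROX_NONE)
co=max(cs,key=cv2.contourArea)[:,0]
W=np.array([atz(c,p,0.0985)[:2] for p in co])
from scipy.optimize import least_squares
x0=[*W.mean(0),0.08]
f=lambda q:np.hypot(W[:,0]-q[0],W[:,1]-q[1])-q[2]
r=least_squares(f,x0,loss='soft_l1',f_scale=0.0007); print("rim circle",r.x)
cx,cy=r.x[:2]
rr=np.hypot(W[:,0]-cx,W[:,1]-cy); a=np.degrees(np.arctan2(W[:,1]-cy,W[:,0]-cx))
o=np.argsort(a)
for b in range(-180,180,6):
    m=(a>=b)&(a<b+6)
    if m.any(): print(b+3,round(1e3*rr[m].min(),1),round(1e3*rr[m].max(),1),end=' | ')
print()
for t,px,zz in [("sole",(328.8,247.2),.084),("lug",(326.8,198.3),.084),("flat",(369.8,237.8),.0945),("plate_top",(332.7,245.1),.0985),("slot px",(290,256),.0985),("motor",(171.6,211.6),0),("tin",(204.9,325.8),0),("block",(351.8,139.1),0),("chisel",(445.1,252.5),0),("lugline top",(230+288/3,130+170/3),.082),("lugline bot",(230+289/3,130+205/3),.082)]:
    p=atz(c,px,zz); print(t,np.round(p,4), "ang",np.round(np.degrees(np.arctan2(p[1]-cy,p[0]-cx)),1), "r",round(1e3*np.hypot(p[0]-cx,p[1]-cy),1))
# slot pixels: bright within the plate's disk r 57..80
v,u=np.mgrid[0:480,0:640]
Wp=np.array([[atz(c,(uu,vv),0.0985)[:2] for uu in range(260,400)] for vv in range(180,320)])
rr=np.hypot(Wp[...,0]-cx,Wp[...,1]-cy); aa=np.degrees(np.arctan2(Wp[...,1]-cy,Wp[...,0]-cx))
G=g[180:320,260:400]
m=(rr>.060)&(rr<.077)&(G>100)
h,_=np.histogram(aa[m],bins=np.arange(-180,181,5)); print([(int(e),int(n)) for e,n in zip(np.arange(-180,180,5),h) if n])
ms=m&(aa>70)&(aa<130); print("slot ang",np.mean(aa[ms]),np.median(aa[ms]))
E
```

```text
[ 283  201   93   93 5627] [329.39541496 247.11107162]
plate z median 0.09885641149244562 5627
rim circle [0.55002329 0.09966764 0.07850453]
-177 78.4 78.8 | -171 78.2 79.5 | -165 78.1 79.3 | -159 78.4 79.6 | -153 78.4 79.8 | -147 78.7 79.6 | -141 79.1 79.7 | -135 79.1 79.1 | -129 78.8 79.8 | -123 78.5 79.7 | -117 78.6 80.0 | -111 78.3 79.5 | -105 75.3 78.4 | -99 72.5 75.0 | -93 70.6 72.4 | -87 69.1 70.7 | -81 68.5 69.9 | -75 68.5 69.7 | -69 69.2 70.6 | -63 71.3 72.3 | -57 73.2 75.7 | -51 76.5 78.7 | -45 78.8 80.0 | -39 79.0 80.1 | -33 79.1 80.3 | -27 79.4 80.2 | -21 79.2 80.5 | -15 78.9 80.1 | -9 78.2 79.1 | -3 78.0 78.1 | 3 78.0 78.5 | 9 78.1 79.5 | 15 78.3 79.4 | 21 78.1 79.4 | 27 78.1 79.6 | 33 78.4 79.4 | 39 78.2 79.3 | 45 78.9 79.0 | 51 78.3 79.4 | 57 78.7 79.6 | 63 78.4 79.3 | 69 78.3 79.5 | 75 77.2 79.4 | 81 78.1 79.5 | 87 77.7 79.2 | 93 57.4 79.2 | 99 55.9 78.1 | 105 55.1 78.9 | 111 61.8 78.9 | 117 78.4 79.3 | 123 77.8 78.7 | 129 78.1 79.2 | 135 79.0 79.0 | 141 78.1 79.2 | 147 78.6 79.5 | 153 78.2 79.0 | 159 78.0 79.2 | 165 78.1 79.2 | 171 78.1 79.4 | 177 78.4 78.6 | 
sole [0.5503 0.1017 0.084 ] ang 81.3 r 2.1
lug [0.6366 0.1039 0.084 ] ang 2.8 r 86.7
flat [0.5636 0.032  0.0945] ang -78.6 r 69.0
plate_top [0.5517 0.0948 0.0985] ang -71.2 r 5.1
slot px [0.5344 0.1669 0.0985] ang 103.1 r 69.0
motor [0.6383 0.4093 0.    ] ang 74.1 r 322.0
tin [0.4183 0.337  0.    ] ang 119.0 r 271.4
block [0.7772 0.0547 0.    ] ang -11.2 r 231.6
chisel [ 0.5487 -0.1147  0.    ] ang -90.4 r 214.3
lugline top [0.6581 0.105  0.082 ] ang 2.8 r 108.2
lugline bot [0.637  0.1048 0.082 ] ang 3.3 r 87.2
[(-100, 4), (-95, 7), (-90, 11), (-85, 12), (-80, 9), (-75, 9), (-70, 8), (-65, 7), (-60, 2), (95, 12), (100, 36), (105, 6)]
slot ang 102.10571183363109 102.05920974864888
```

The axis is at about (0.550, 0.0997) and the plate top is at z = 0.0989, which agrees with the expected 0.0985. The slot points at about 102° and the lug at about 3°, so I need roughly 92–106° clockwise. First I'll fly over with the fingers shut.

```bash
python3 -m inch '[{"dx":31,"dy":-25.6,"hand":1},{"dx":31,"dy":-25.6,"hand":1},{"dx":31,"dy":-25.6,"hand":1},{"dx":31,"dy":-25.6,"hand":1},{"dx":31,"dy":-25.6,"hand":1},{"dx":31,"dy":-25.6,"hand":1},{"dx":31,"dy":-25.6,"hand":1},{"dx":31,"dy":-25.6,"hand":1}]' 40
```

```text
schema error: expected keys dx, dy, dz, rx, ry, rz, hand
```

```bash
python3 -m inch '[{"dx":31,"dy":-25.6,"dz":0,"rx":0,"ry":0,"rz":-0.08,"hand":1},{"dx":28.5,"dy":-28,"dz":0,"rx":0,"ry":0,"rz":0,"hand":1},{"dx":28.5,"dy":-28,"dz":0,"rx":0,"ry":0,"rz":0,"hand":1},{"dx":28.5,"dy":-28,"dz":0,"rx":0,"ry":0,"rz":0,"hand":1},{"dx":28.5,"dy":-28,"dz":0,"rx":0,"ry":0,"rz":0,"hand":1},{"dx":28.5,"dy":-28,"dz":0,"rx":0,"ry":0,"rz":0,"hand":1},{"dx":28.5,"dy":-28,"dz":0,"rx":0,"ry":0,"rz":0,"hand":1},{"dx":28.5,"dy":-28,"dz":0,"rx":0,"ry":0,"rz":0,"hand":1}]' 40
```

```text
clock: 1.5
position: [0.351, -0.2695, 0.2315]
tool_rot: [3.141, -0.0, 0.489]
force: [0.5, -0.8, -0.6]
grip_width: -0.0003
```

```bash
python3 -m inch '[{"dx":29.4,"dy":-14.8,"dz":8,"rx":0,"ry":0,"rz":0,"hand":1},{"dx":29.4,"dy":-14.8,"dz":8,"rx":0,"ry":0,"rz":0,"hand":1},{"dx":29.4,"dy":-14.8,"dz":8,"rx":0,"ry":0,"rz":0,"hand":1},{"dx":29.4,"dy":-14.8,"dz":8,"rx":0,"ry":0,"rz":0,"hand":1},{"dx":29.4,"dy":-14.8,"dz":8,"rx":0,"ry":0,"rz":0,"hand":1},{"dx":29.4,"dy":-14.8,"dz":8,"rx":0,"ry":0,"rz":0,"hand":1},{"dx":29.4,"dy":-14.8,"dz":8,"rx":0,"ry":0,"rz":0,"hand":1},{"dx":29.4,"dy":-14.8,"dz":8,"rx":0,"ry":0,"rz":0,"hand":1},{"dx":29.4,"dy":-14.8,"dz":8,"rx":0,"ry":0,"rz":0,"hand":1},{"dx":29.4,"dy":-14.8,"dz":8,"rx":0,"ry":0,"rz":0,"hand":1}]'
python3 -m inch '[{"dx":0,"dy":0,"dz":0,"rx":0,"ry":0,"rz":-0.13,"hand":1},{"dx":0,"dy":0,"dz":0,"rx":0,"ry":0,"rz":-0.13,"hand":1},{"dx":0,"dy":0,"dz":0,"rx":0,"ry":0,"rz":-0.13,"hand":1},{"dx":0,"dy":0,"dz":0,"rx":0,"ry":0,"rz":-0.13,"hand":1},{"dx":0,"dy":0,"dz":0,"rx":0,"ry":0,"rz":-0.13,"hand":1},{"dx":0,"dy":0,"dz":0,"rx":0,"ry":0,"rz":-0.13,"hand":1},{"dx":0,"dy":0,"dz":0,"rx":0,"ry":0,"rz":-0.13,"hand":1},{"dx":0,"dy":0,"dz":0,"rx":0,"ry":0,"rz":-0.13,"hand":1},{"dx":0,"dy":0,"dz":0,"rx":0,"ry":0,"rz":-0.13,"hand":1},{"dx":0,"dy":0,"dz":0,"rx":0,"ry":0,"rz":-0.12,"hand":1}]'
```

```text
clock: 2.5
position: [0.5417, -0.0011, 0.1511]
tool_rot: [3.141, -0.0, 0.489]
force: [0.2, -0.6, 1.4]
grip_width: 0.0003
clock: 3.5
position: [0.541, -0.0023, 0.1514]
tool_rot: [3.141, 0.0, 1.784]
force: [0.0, -0.9, -0.3]
grip_width: -0.0001
```

```bash
python3 - <<'E'
from h import *
o=bot.observe(); print(o["clock"],o["position"],o["tool_rot"],o["qpos"])
c=cal("wrist"); im,d=bot.grab_frame("wrist"); save("pics/w1.png",im); np.save("w1.npy",d)
print(c["origin"],c["orientation"])
im,d=bot.grab_frame("top"); save("pics/top1.png",im)
E
```

```text
3.5 [ 0.54099386 -0.00234703  0.15138511] [3.14137293e+00 8.15468180e-05 1.78391095e+00] [ 0.31854036  0.54780805 -0.58047326  1.87554828  0.39593134  0.834251
 -0.25241067]
[0.52696445 0.0610056  0.29341119] [ 2.87904330e+00 -4.65307647e-05  2.12414236e-01]
```

View pics/w1.png

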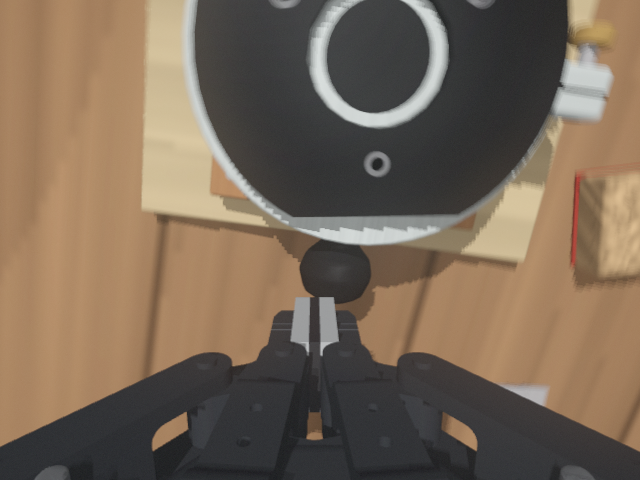

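View pics/top1.png

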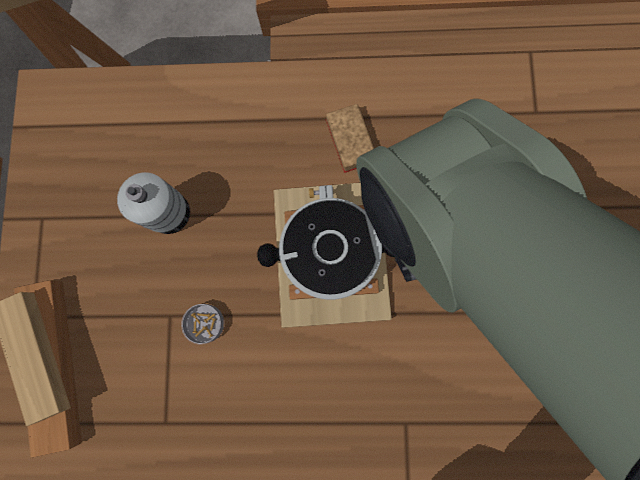

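The wrist view shows the flat level across columns 290–462 at row ~216, so it's square to the tool. The shut fingertips are near (315,300), and the spigot ring is near (378,57). Next I'll refine the axis and flat from this view.

```bash
python3 - <<'E'
from h import *
from workcell import bot
c=cal("wrist")
for n,px,z in [("flat L",(290,217),.0985),("flat R",(462,215),.0985),("flat mid",(376,216),.0985),("spigot",(379,60),.092),("lug line near",(566,92),.082),("lug line far",(608,97),.082),("fingertip L",(292,299),.1514),("fingertip R",(338,299),.1514)]:
    print(n,np.round(atz(c,px,z),4))
# project candidate geometry
ax=np.array([.550,.0997])
for a in np.radians([-78]):
    n=np.array([np.cos(a),np.sin(a)]);t=np.array([-n[1],n[0]])
    for s in(-.038,0,.038): print(s,proj(c,[*(ax+.07*n+s*t),.0985]))
im=cv2.imread("pics/w1.png")
for r,z in((.030,.092),(.08,.0985)):
    P=[proj(c,[ax[0]+r*np.cos(a),ax[1]+r*np.sin(a),z]) for a in np.linspace(0,2*np.pi,90)]
    cv2.polylines(im,[np.round(P).astype(int)],True,(0,0,255),1)
cv2.imwrite("pics/w1o.png",im)
E
```

```text
flat L [0.5238 0.0224 0.0985]
flat R [0.6018 0.0399 0.0985]
flat mid [0.5628 0.0311 0.0985]
spigot [0.5484 0.0977 0.092 ]
lug line near [0.6385 0.1042 0.082 ]
lug line far [0.6586 0.1062 0.082 ]
fingertip L [0.5312 0.0038 0.1514]
fingertip R [0.5472 0.0072 0.1514]
-0.038 [297.92144508 216.55356004]
0 [379.64880422 216.52909569]
0.038 [461.38258852 216.50462941]
```

View pics/w1o.png

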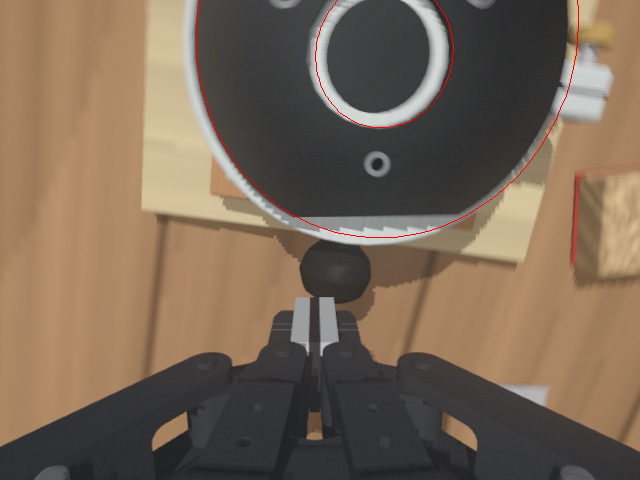

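```bash
python3 -m inch '[{"dx":0,"dy":0,"dz":15,"rx":0,"ry":0,"rz":0,"hand":1},{"dx":0,"dy":0,"dz":15,"rx":0,"ry":0,"rz":0,"hand":1},{"dx":0,"dy":0,"dz":15,"rx":0,"ry":0,"rz":0,"hand":1},{"dx":0,"dy":0,"dz":10,"rx":0,"ry":0,"rz":0,"hand":1},{"dx":0,"dy":0,"dz":5,"rx":0,"ry":0,"rz":0,"hand":1},{"dx":3,"dy":0,"dz":0,"rx":0,"ry":0,"rz":0,"hand":1},{"dx":3,"dy":0,"dz":0,"rx":0,"ry":0,"rz":0,"hand":1},{"dx":2,"dy":0,"dz":0,"rx":0,"ry":0,"rz":0,"hand":1},{"dx":1,"dy":0,"dz":0,"rx":0,"ry":0,"rz":0,"hand":1},{"dx":0,"dy":0,"dz":0,"rx":0,"ry":0,"rz":0,"hand":1}]'
```

```text
clock: 4.6
position: [0.5392, 0.0067, 0.0916]
tool_rot: [3.141, 0.0, 1.779]
force: [0.0, 0.8, -0.8]
grip_width: -0.0001
```

```bash
python3 -m inch '[{"dx":3,"dy":0,"dz":0,"rx":0,"ry":0,"rz":0,"hand":1},{"dx":2.5,"dy":0,"dz":0.6,"rx":0,"ry":0,"rz":0,"hand":1},{"dx":1,"dy":0,"dz":0,"rx":0,"ry":0,"rz":0,"hand":1},{"dx":0,"dy":0,"dz":0,"rx":0,"ry":0,"rz":0,"hand":1}]'
python3 -m inch '[{"dx":3.2,"dy":-7.95,"dz":0,"rx":0,"ry":0,"rz":0.1,"hand":1},{"dx":3.2,"dy":-7.95,"dz":0,"rx":0,"ry":0,"rz":0.1,"hand":1},{"dx":3.2,"dy":-7.95,"dz":0,"rx":0,"ry":0,"rz":0.1,"hand":1},{"dx":0,"dy":0,"dz":0,"rx":0,"ry":0,"rz":0,"hand":1}]'
python3 - <<'E'
from h import *
o=bot.observe(); p=o["position"]; y=o["tool_rot"][2]
for ax in ([.550,.0997],[.549,.0993],[.5475,.099]):
    v=np.array(ax)-p[:2]; print(np.round(1e3*np.array([np.cos(y)*v[0]+np.sin(y)*v[1], np.sin(y)*v[0]-np.cos(y)*v[1]]),1), np.degrees(y))
c=cal("wrist"); im,d=bot.grab_frame("wrist"); save("pics/w2.png",im)
E
```

```text
clock: 5.0
position: [0.5376, 0.0131, 0.0907]
tool_rot: [-3.142, -0.0, 1.779]
force: [0.1, -1.0, 0.6]
grip_width: -0.0
clock: 5.4
position: [0.5123, 0.02, 0.0908]
tool_rot: [-3.141, 0.001, 1.478]
force: [-0.3, -0.8, -0.2]
grip_width: -0.0001
[82.9 30.1] 84.6555985919819
[82.4 29.1] 84.6555985919819
[81.9 27.7] 84.6555985919819
```

View pics/w2.png

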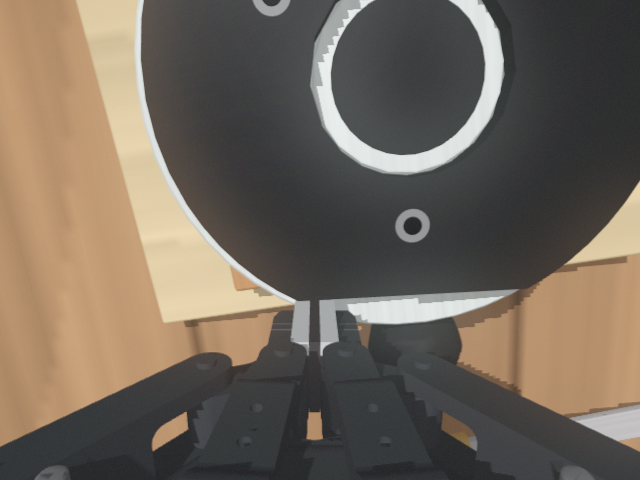

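The plate is following the finger. The flat now runs (338,300)–(520,290), so it lags the tool by about 3°. I'll continue the arc.

```bash
python3 -m inch '[{"dx":3.2,"dy":-7.95,"dz":0,"rx":0,"ry":0,"rz":0.1,"hand":1},{"dx":3.2,"dy":-7.95,"dz":0,"rx":0,"ry":0,"rz":0.1,"hand":1},{"dx":3.2,"dy":-7.95,"dz":0,"rx":0,"ry":0,"rz":0.1,"hand":1},{"dx":3.2,"dy":-7.95,"dz":0,"rx":0,"ry":0,"rz":0.1,"hand":1},{"dx":3.2,"dy":-7.95,"dz":0,"rx":0,"ry":0,"rz":0.1,"hand":1},{"dx":3.2,"dy":-7.95,"dz":0,"rx":0,"ry":0,"rz":0.1,"hand":1},{"dx":3.2,"dy":-7.95,"dz":0,"rx":0,"ry":0,"rz":0.1,"hand":1},{"dx":3.2,"dy":-7.95,"dz":0,"rx":0,"ry":0,"rz":0.1,"hand":1},{"dx":0,"dy":0,"dz":0,"rx":0,"ry":0,"rz":0,"hand":1}]'
cat >> h.py <<'E'
def state(pic=None):
    o=bot.observe(); p=o["position"]; y=o["tool_rot"][2]
    v=np.array([.549,.0993])-p[:2]
    print("t",round(o["clock"],2),"p",np.round(p,4),"yaw",round(np.degrees(y),2),"rel axis tool mm",np.round(1e3*np.array([np.cos(y)*v[0]+np.sin(y)*v[1], np.sin(y)*v[0]-np.cos(y)*v[1]]),1),"F",np.round(o["force"],1))
    if pic:
        c=cal("wrist"); im,d=bot.grab_frame("wrist"); save(f"pics/{pic}w.png",im)
        c=cal("top"); im,d=bot.grab_frame("top"); save(f"pics/{pic}t.png",im)
E
python3 -c "
from h import *
state('a')"
```

```text
clock: 6.35
position: [0.4669, 0.0696, 0.0905]
tool_rot: [-3.141, 0.002, 0.68]
force: [-3.7, -0.7, 0.1]
grip_width: 0.0
t 6.35 p [0.4669 0.0696 0.0905] yaw 38.95 rel axis tool mm [82.6 28.5] F [-3.7 -0.7  0.1]
```

View pics/aw.png

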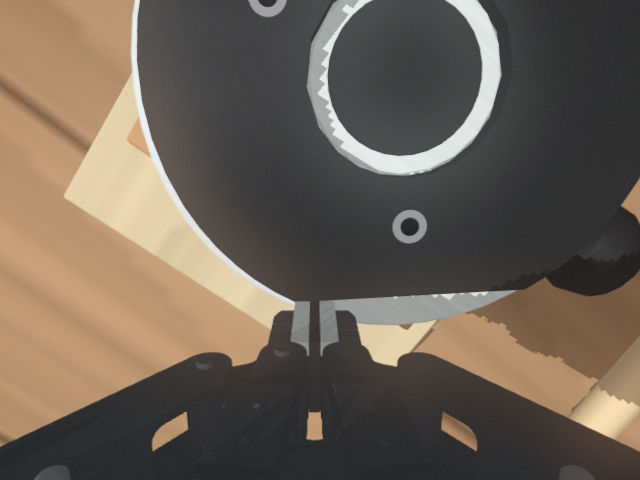

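View pics/at.png

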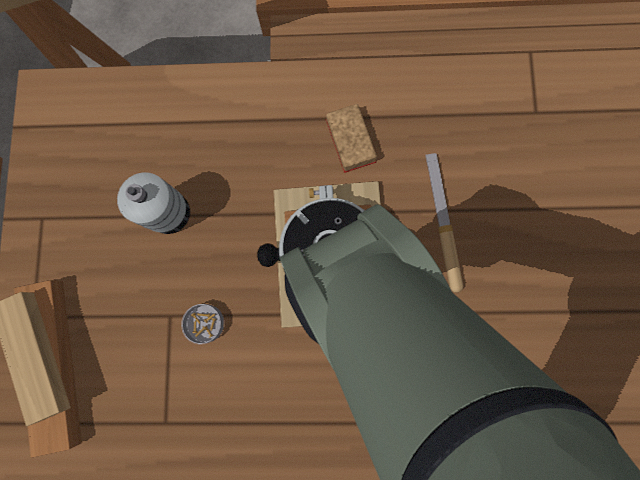

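The slot is now at (303,215) in the top view, partway round, and the wrist view shows the same ~3° lag. I'll measure the slot angle.

```bash
cat >> h.py <<'E'
def slot(fn,lo,hi,z=.0985,ax=(.55,.0997),thr=75,dbg=False):
    c=cal("top"); g=cv2.cvtColor(cv2.imread(fn),cv2.COLOR_BGR2GRAY)
    us=np.arange(260,400,.25);vs=np.arange(170,320,.25)
    U,V=np.meshgrid(us,vs); f,cx,cy=K(c); D=np.stack([(U-cx)/f,(V-cy)/f,np.ones_like(U)],-1)@rot(c["orientation"]).T
    o=np.array(c["origin"]); W=o+D*((z-o[2])/D[...,2])[...,None]
    x=W[...,0]-ax[0];y=W[...,1]-ax[1]; r=np.hypot(x,y);a=np.degrees(np.arctan2(y,x))
    G=cv2.remap(g,U.astype(np.float32),V.astype(np.float32),cv2.INTER_LINEAR)
    out=[]
    for r0 in np.arange(.061,.076,.003):
        m=(abs(r-r0)<.0015)&(a>lo)&(a<hi)&(G>thr); out.append(round(float(a[m].mean()),1) if m.any() else None)
    return out
E
python3 -c "
from h import *
print(slot('pics/top0.png',85,120)); print(slot('pics/at.png',25,60))
print(bot.observe()['qpos'])
# lug direction from board edges
im=cv2.imread('pics/top0.png'); c=cal('top')
tr=bot.trace('top','router_base'); print(len(tr), tr and tr[0]['score'])
"
python3 - <<'E'
import cv2
im=cv2.imread('pics/top0.png')[175:225,300:350]
cv2.imwrite('pics/lug.png',cv2.resize(im,(600,600),interpolation=cv2.INTER_CUBIC))
E
```

```text
[102.1, 102.2, 102.0, 102.2, 102.3]
[42.4, 42.5, 42.4, 42.3, 42.3]
[-0.08658435  0.51586417 -0.2400615   2.09787083  0.2252469   0.55286628
 -1.37743353]
1 0.78
```

View pics/lug.png

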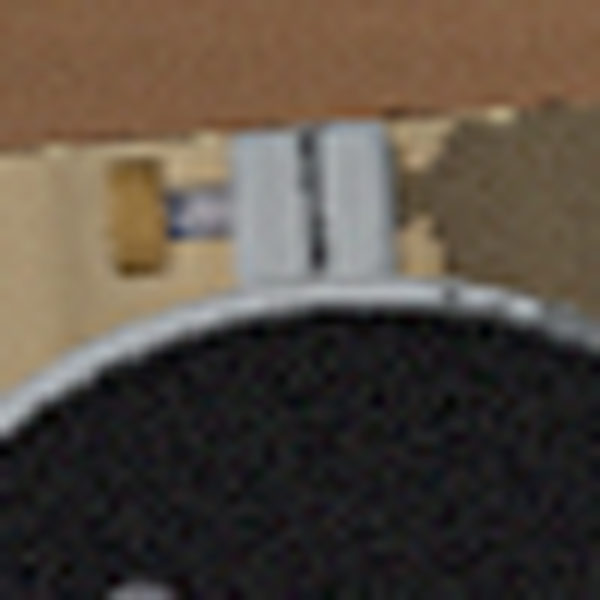

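The slot is at 42.4° and the lug at about 3.1°, so the dowel must lie between about −4° and 10°. I'll turn to about 9.2° first and then search clockwise.

```bash
python3 -m inch '[{"dx":3.2,"dy":-7.95,"dz":0,"rx":0,"ry":0,"rz":0.1,"hand":1},{"dx":3.2,"dy":-7.95,"dz":0,"rx":0,"ry":0,"rz":0.1,"hand":1},{"dx":3.2,"dy":-7.95,"dz":0,"rx":0,"ry":0,"rz":0.1,"hand":1},{"dx":3.2,"dy":-7.95,"dz":0,"rx":0,"ry":0,"rz":0.1,"hand":1},{"dx":3.2,"dy":-7.95,"dz":0,"rx":0,"ry":0,"rz":0.1,"hand":1},{"dx":2.46,"dy":-6.3,"dz":0,"rx":0,"ry":0,"rz":0.079,"hand":1},{"dx":0,"dy":0,"dz":0,"rx":0,"ry":0,"rz":0,"hand":1}]'
python3 -c "
from h import *
state('b'); print(slot('pics/bt.png',-20,30))"
```

```text
clock: 7.2
position: [0.4642, 0.119, 0.0904]
tool_rot: [-3.141, 0.002, 0.1]
force: [-9.0, 3.8, 3.9]
grip_width: 0.0003
t 7.2 p [0.4642 0.119  0.0904] yaw 5.76 rel axis tool mm [82.4 28.1] F [-9.   3.8  3.9]
[5.9, 8.5, 8.4, 8.5, 8.5]
```

View pics/bt.png

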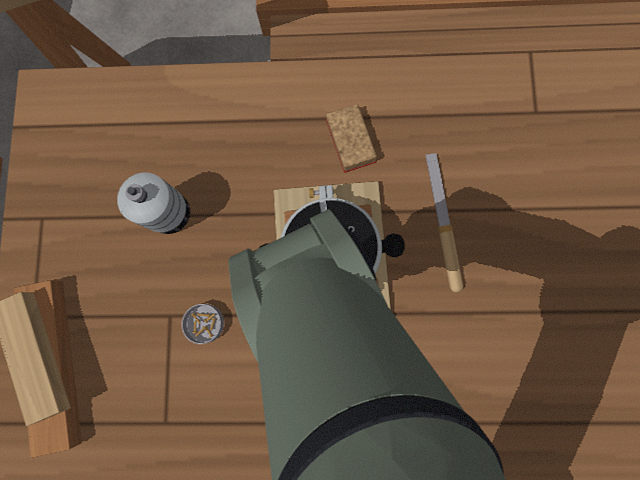

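View pics/bw.png

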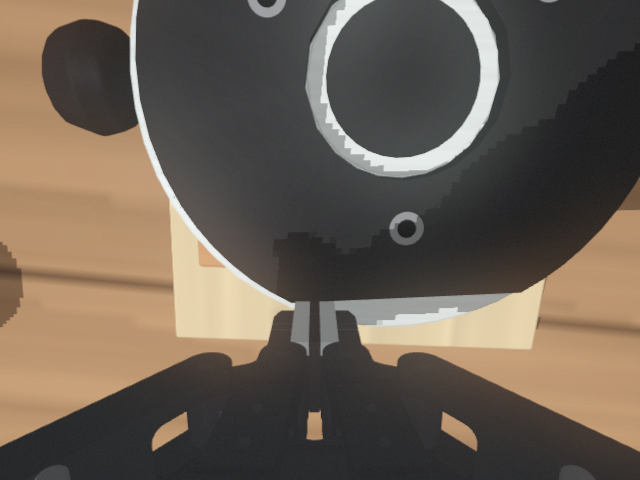

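The slot is at about 8.5°. I'll back off, lift, move over the plate and probe gently.

```bash
python3 -m inch '[{"dx":-3,"dy":0,"dz":0,"rx":0,"ry":0,"rz":0,"hand":1},{"dx":-1,"dy":0,"dz":-7,"rx":0,"ry":0,"rz":0,"hand":1},{"dx":0,"dy":0,"dz":-7,"rx":0,"ry":0,"rz":0,"hand":1},{"dx":16,"dy":0,"dz":0,"rx":0,"ry":0,"rz":0,"hand":1},{"dx":16,"dy":0,"dz":0,"rx":0,"ry":0,"rz":0,"hand":1},{"dx":0,"dy":0,"dz":3,"rx":0,"ry":0,"rz":0,"hand":1},{"dx":0,"dy":0,"dz":2,"rx":0,"ry":0,"rz":0,"hand":1},{"dx":0,"dy":0,"dz":0,"rx":0,"ry":0,"rz":0,"hand":1}]'
python3 -c "
from h import *
state()"
python3 -m inch '[{"dx":0,"dy":0,"dz":0.5,"rx":0,"ry":0,"rz":0,"hand":1},{"dx":0,"dy":0,"dz":0,"rx":0,"ry":0,"rz":0,"hand":1}]'
```

```text
clock: 8.1
position: [0.4922, 0.1204, 0.0996]
tool_rot: [3.141, 0.001, 0.1]
force: [-0.9, -0.7, -0.4]
grip_width: 0.0002
t 8.1 p [0.4922 0.1204 0.0996] yaw 5.73 rel axis tool mm [54.4 26.6] F [-0.9 -0.7 -0.4]
clock: 8.3
position: [0.4925, 0.1205, 0.0993]
tool_rot: [-3.142, 0.0, 0.1]
force: [-0.4, 0.5, -0.4]
grip_width: 0.0001
```

```bash
python3 -m inch '[{"dx":0,"dy":0,"dz":0.6,"rx":0,"ry":0,"rz":0,"hand":1},{"dx":0,"dy":0,"dz":0,"rx":0,"ry":0,"rz":0,"hand":1}]';python3 -m inch '[{"dx":0,"dy":0,"dz":0.4,"rx":0,"ry":0,"rz":0,"hand":1},{"dx":0,"dy":0,"dz":0,"rx":0,"ry":0,"rz":0,"hand":1}]'
```

```text
clock: 8.5
position: [0.4927, 0.1206, 0.0986]
tool_rot: [-3.142, 0.0, 0.1]
force: [-0.3, 1.0, -0.3]
grip_width: 0.0001
clock: 8.7
position: [0.4928, 0.1206, 0.0984]
tool_rot: [-3.142, -0.0, 0.1]
force: [-2.0, 0.0, 6.9]
grip_width: 0.0001
```

```bash
python3 -m inch '[{"dx":0,"dy":0,"dz":0.2,"rx":0,"ry":0,"rz":0,"hand":1},{"dx":0,"dy":0,"dz":0,"rx":0,"ry":0,"rz":0,"hand":1}]';python3 -m inch '[{"dx":0,"dy":0,"dz":0.2,"rx":0,"ry":0,"rz":0,"hand":1},{"dx":0,"dy":0,"dz":0,"rx":0,"ry":0,"rz":0,"hand":1}]'
```

```text
clock: 8.9
position: [0.4928, 0.1207, 0.0984]
tool_rot: [-3.141, -0.0, 0.1]
force: [-2.4, 0.4, 9.0]
grip_width: 0.0
clock: 9.1
position: [0.4928, 0.1207, 0.0982]
tool_rot: [-3.141, -0.0, 0.1]
force: [-3.6, -0.3, 10.2]
grip_width: -0.0002
```

```bash
python3 -m inch '[{"dx":0,"dy":0,"dz":0.2,"rx":0,"ry":0,"rz":0,"hand":1},{"dx":0,"dy":0,"dz":0,"rx":0,"ry":0,"rz":0,"hand":1}]';python3 -m inch '[{"dx":0,"dy":0,"dz":0.2,"rx":0,"ry":0,"rz":0,"hand":1},{"dx":0,"dy":0,"dz":0,"rx":0,"ry":0,"rz":0,"hand":1}]'
```

```text
clock: 9.3
position: [0.4928, 0.1207, 0.098]
tool_rot: [-3.141, -0.0, 0.1]
force: [-4.0, 0.1, 11.8]
grip_width: -0.0001
clock: 9.5
position: [0.4928, 0.1207, 0.0979]
tool_rot: [-3.141, -0.0, 0.1]
force: [-3.8, -0.3, 11.4]
grip_width: -0.0001
```

```bash
python3 -m inch '[{"dx":0,"dy":0,"dz":0.2,"rx":0,"ry":0,"rz":0,"hand":1},{"dx":0,"dy":0,"dz":0,"rx":0,"ry":0,"rz":0,"hand":1}]';python3 -m inch '[{"dx":0,"dy":0,"dz":0.1,"rx":0,"ry":0,"rz":0,"hand":1},{"dx":0,"dy":0,"dz":0,"rx":0,"ry":0,"rz":0,"hand":1}]'
```

```text
clock: 9.7
position: [0.4928, 0.1207, 0.0977]
tool_rot: [-3.141, -0.0, 0.1]
force: [-4.3, -0.2, 13.4]
grip_width: 0.0001
clock: 9.9
position: [0.4928, 0.1207, 0.0977]
tool_rot: [-3.141, -0.0, 0.1]
force: [-5.0, -0.1, 14.1]
grip_width: -0.0001
```

It slid about 0.3 mm and then the force climbed, so it's sitting on the dowel. I'll back off straight away and advance about 2.4° clockwise by the edge.

```bash
python3 -m inch '[{"dx":0,"dy":0,"dz":-7.4,"rx":0,"ry":0,"rz":0,"hand":1},{"dx":-16,"dy":0,"dz":0,"rx":0,"ry":0,"rz":0,"hand":1},{"dx":-16,"dy":0,"dz":0,"rx":0,"ry":0,"rz":0,"hand":1},{"dx":0,"dy":0,"dz":7,"rx":0,"ry":0,"rz":0,"hand":1},{"dx":1.25,"dy":-3.4,"dz":7,"rx":0,"ry":0,"rz":0.042,"hand":1},{"dx":2.5,"dy":0,"dz":0,"rx":0,"ry":0,"rz":0,"hand":1},{"dx":1.5,"dy":0,"dz":0,"rx":0,"ry":0,"rz":0,"hand":1},{"dx":0,"dy":0,"dz":0,"rx":0,"ry":0,"rz":0,"hand":1}]'
python3 -c "
from h import *
state('c'); print(slot('pics/ct.png',-20,30))"
```

```text
clock: 10.7
position: [0.4637, 0.1212, 0.0898]
tool_rot: [3.141, 0.005, 0.06]
force: [-13.4, 3.8, -2.5]
grip_width: -0.0001
t 10.7 p [0.4637 0.1212 0.0898] yaw 3.44 rel axis tool mm [83.8 27. ] F [-13.4   3.8  -2.5]
[13.1, 8.8, 8.8, 8.7, 8.6]
```

View pics/cw.png

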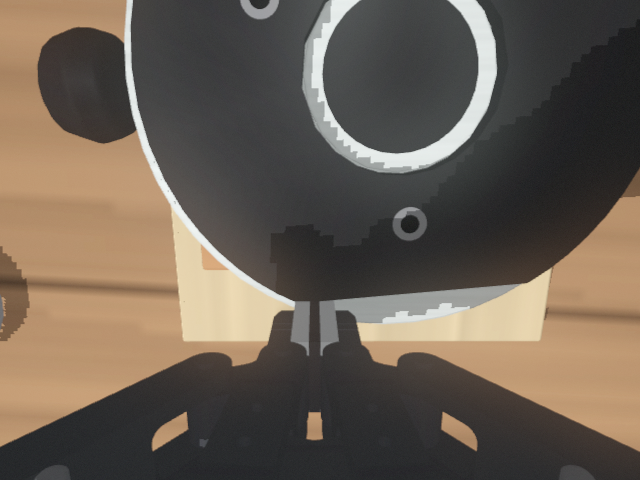

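```bash
python3 - <<'E'
import cv2
im=cv2.imread('pics/ct.png')[175:275,270:400]
cv2.imwrite('pics/ctc.png',cv2.resize(im,(780,600),interpolation=cv2.INTER_CUBIC))
E
```

```text
(no output)
```

View pics/ctc.png

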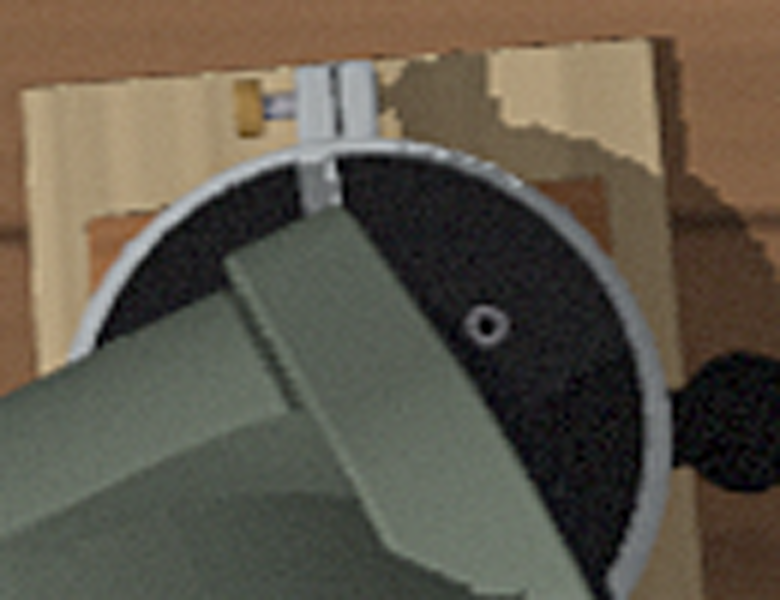

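The plate didn't turn under a 13 N push: the flat is tilted ~5° to the finger and the slot is still at 8.7°. It may already have caught on the dowel's chamfer. I'll release and check the plate height by depth.

```bash
python3 -m inch '[{"dx":-4,"dy":0,"dz":0,"rx":0,"ry":0,"rz":0,"hand":1},{"dx":-2,"dy":0,"dz":-7,"rx":0,"ry":0,"rz":0,"hand":1},{"dx":0,"dy":0,"dz":-7,"rx":0,"ry":0,"rz":0,"hand":1},{"dx":0,"dy":0,"dz":0,"rx":0,"ry":0,"rz":0,"hand":1}]'
cat >> h.py <<'E'
def heights(tag):
    c=cal("wrist"); im,d=bot.grab_frame("wrist"); np.save(f"{tag}.npy",d); save(f"pics/{tag}.png",im)
    P=cloud(c,d); g=im.mean(-1); ok=d>0
    r=np.hypot(P[...,0]-.549,P[...,1]-.0993)
    pl=ok&(r>.036)&(r<.066)&(P[...,2]>.088)&(P[...,2]<.102)&(g<75)
    sp=ok&(r>.0265)&(r<.0295)&(P[...,2]>.085)&(P[...,2]<.097)&(g>120)
    print("plate z med",np.median(P[pl][:,2]),pl.sum(),"spigot z med",np.median(P[sp][:,2]) if sp.any() else None,sp.sum())
E
python3 -c "
from h import *
heights('d1'); im,d=bot.grab_frame('top'); save('pics/dt.png',im); print(slot('pics/dt.png',-20,30))
P=cloud(cal('wrist'),np.load('d1.npy')); 
state()"

```

```text
clock: 11.2
position: [0.4609, 0.1209, 0.1058]
tool_rot: [-3.141, -0.002, 0.058]
force: [0.1, -0.2, 0.5]
grip_width: 0.0001
plate z med 0.09713650722036513 51498 spigot z med 0.09101226092915932 3508
[9.0, 8.8, 8.7, 8.7, 8.5]
t 11.3 p [0.4604 0.1208 0.105 ] yaw 3.31 rel axis tool mm [87.2 26.6] F [-0.1 -0.7 -0.2]
```

View pics/d1.png

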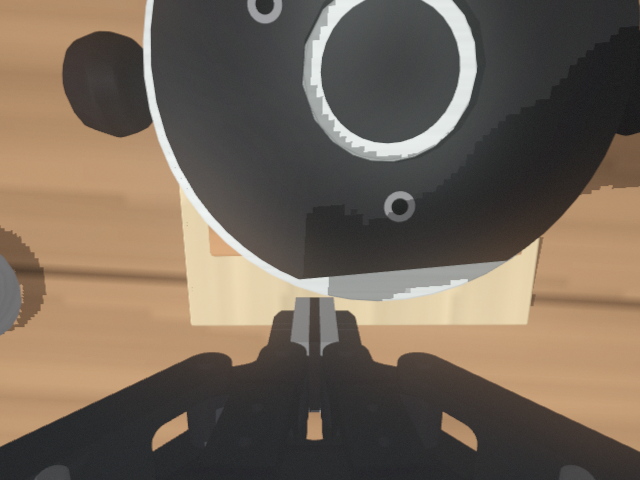

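```bash
python3 -c "
from h import *
c=dict(cal('wrist')); 
d=np.load('w1.npy'); im=cv2.imread('pics/w1.png'); g=im.mean(-1)
c['origin']=np.array([0.52696445,0.0610056,0.29341119]);c['orientation']=np.array([2.87904330e+00,-4.65307647e-05,2.12414236e-01])
for c,d,g in ((c,d,g),(cal('wrist'),np.load('d1.npy'),cv2.imread('pics/d1.png').mean(-1))):
    P=cloud(c,d)
    for ax in ((.549,.0993),(.5475,.099)):
        r=np.hypot(P[...,0]-ax[0],P[...,1]-ax[1]); s=P[...,1]<.11
        pl=(d>0)&(r>.034)&(r<.045)&(g<75)&s; sp=(d>0)&(r>.027)&(r<.029)&(g>180)&s
        a=P[pl][:,2];b=P[sp][:,2]; b=b[(b>.088)&(b<.095)]
        print(np.median(a),np.median(b),1e3*(np.median(a)-np.median(b)),len(a),len(b), np.std(b))
"

```

```text
0.09791938309028958 0.0909832550506865 6.936128039603084 8602 841 0.0006970272057530157
0.09791783477740451 0.09097209151264835 6.945743264756166 8626 987 0.000727143700904121
0.09621275795405262 0.09008603943738888 6.126718516663743 9209 1312 0.0006429205923165872
0.09622032781086855 0.0900857161922785 6.1346116185900526 9312 1198 0.0006382805227475353
```

Plate height over the spigot has gone from 6.94 to 6.13 mm, a drop of about 0.8 mm. That is more than the 0.3 mm stop, so the dowel tip has entered the slot against its counter-clockwise wall. I'll nudge it a little CCW from the other end of the flat to centre it before pressing.

```bash
python3 -m inch '[{"dx":0,"dy":12,"dz":0,"rx":0,"ry":0,"rz":0,"hand":1},{"dx":0,"dy":20,"dz":0,"rx":0,"ry":0,"rz":0,"hand":1},{"dx":2.3,"dy":20,"dz":0,"rx":0,"ry":0,"rz":0,"hand":1},{"dx":0,"dy":10.7,"dz":0,"rx":0,"ry":0,"rz":0,"hand":1},{"dx":0,"dy":0,"dz":0,"rx":0,"ry":0,"rz":-0.094,"hand":1},{"dx":0,"dy":0,"dz":8,"rx":0,"ry":0,"rz":0,"hand":1},{"dx":0,"dy":0,"dz":6,"rx":0,"ry":0,"rz":0,"hand":1},{"dx":0,"dy":0,"dz":0,"rx":0,"ry":0,"rz":0,"hand":1}]'
python3 -c "
from h import *
state('e')"
```

```text
clock: 12.1
position: [0.4652, 0.0584, 0.0894]
tool_rot: [-3.142, 0.002, 0.15]
force: [0.2, -0.4, -0.1]
grip_width: -0.0002
t 12.1 p [0.4652 0.0584 0.0894] yaw 8.61 rel axis tool mm [ 89.  -27.9] F [ 0.2 -0.4 -0.1]
```

View pics/ew.png

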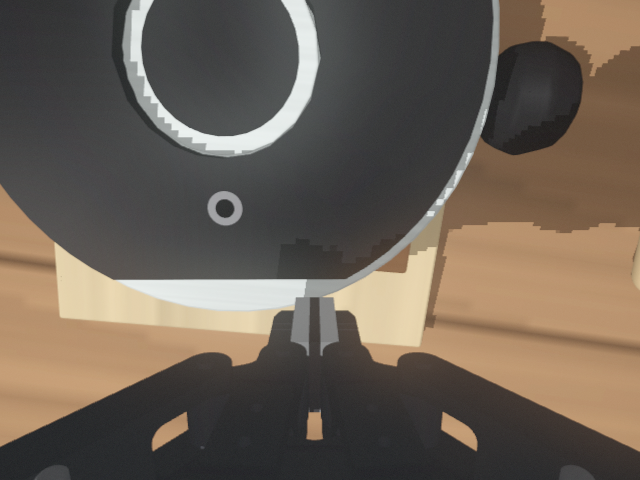

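The flat is exactly square at row ~280, and the finger is behind its right-hand end at about column 315. I'll advance gently.

```bash
python3 -m inch '[{"dx":2.5,"dy":0,"dz":0,"rx":0,"ry":0,"rz":0,"hand":1},{"dx":2,"dy":0,"dz":0,"rx":0,"ry":0,"rz":0,"hand":1},{"dx":1,"dy":0,"dz":0,"rx":0,"ry":0,"rz":0,"hand":1},{"dx":0,"dy":0,"dz":0,"rx":0,"ry":0,"rz":0,"hand":1}]'
python3 -m inch '[{"dx":0.7,"dy":0,"dz":0,"rx":0,"ry":0,"rz":0,"hand":1},{"dx":0,"dy":0,"dz":0,"rx":0,"ry":0,"rz":0,"hand":1}]'
python3 -m inch '[{"dx":0.5,"dy":0,"dz":0,"rx":0,"ry":0,"rz":0,"hand":1},{"dx":0,"dy":0,"dz":0,"rx":0,"ry":0,"rz":0,"hand":1}]'
python3 -c "
from h import *
state()"
```

```text
clock: 12.6
position: [0.4714, 0.0592, 0.0906]
tool_rot: [-3.142, -0.0, 0.152]
force: [-0.4, -0.6, 0.8]
grip_width: 0.0002
clock: 12.8
position: [0.472, 0.0592, 0.0905]
tool_rot: [-3.142, -0.0, 0.152]
force: [0.6, 0.4, 0.7]
grip_width: 0.0004
clock: 13.0
position: [0.4725, 0.0593, 0.0905]
tool_rot: [-3.142, -0.0, 0.152]
force: [0.2, 0.1, 0.4]
grip_width: -0.0004
t 13.0 p [0.4725 0.0593 0.0905] yaw 8.69 rel axis tool mm [ 81.7 -28. ] F [0.2 0.1 0.4]
```

```bash
for i in 1; do python3 -m inch '[{"dx":0.4,"dy":0,"dz":0,"rx":0,"ry":0,"rz":0,"hand":1},{"dx":0,"dy":0,"dz":0,"rx":0,"ry":0,"rz":0,"hand":1}]'; done
python3 -m inch '[{"dx":0.4,"dy":0,"dz":0,"rx":0,"ry":0,"rz":0,"hand":1},{"dx":0,"dy":0,"dz":0,"rx":0,"ry":0,"rz":0,"hand":1}]'
```

```text
clock: 13.2
position: [0.4728, 0.0594, 0.0905]
tool_rot: [-3.142, 0.0, 0.152]
force: [0.0, -0.3, 0.2]
grip_width: 0.0001
clock: 13.4
position: [0.4732, 0.0594, 0.0905]
tool_rot: [-3.142, 0.0, 0.152]
force: [0.0, -0.1, 1.0]
grip_width: 0.0002
```

```bash
python3 -m inch '[{"dx":0.4,"dy":0,"dz":0,"rx":0,"ry":0,"rz":0,"hand":1},{"dx":0,"dy":0,"dz":0,"rx":0,"ry":0,"rz":0,"hand":1}]'
python3 -m inch '[{"dx":0.4,"dy":0,"dz":0,"rx":0,"ry":0,"rz":0,"hand":1},{"dx":0,"dy":0,"dz":0,"rx":0,"ry":0,"rz":0,"hand":1}]'
python3 -c "
from h import *
state('f');print(slot('pics/ft.png',-20,30))"
```

```text
clock: 13.6
position: [0.4732, 0.0593, 0.0904]
tool_rot: [3.141, 0.001, 0.152]
force: [-3.0, -1.7, 0.7]
grip_width: -0.0
clock: 13.8
position: [0.4734, 0.0593, 0.0904]
tool_rot: [3.141, 0.001, 0.152]
force: [-6.2, -1.7, 3.5]
grip_width: 0.0003
t 13.8 p [0.4734 0.0593 0.0904] yaw 8.69 rel axis tool mm [ 80.8 -28.1] F [-6.2 -1.7  3.5]
[8.9, 8.8, 8.7, 8.7, 8.8]
```

View pics/fw.png

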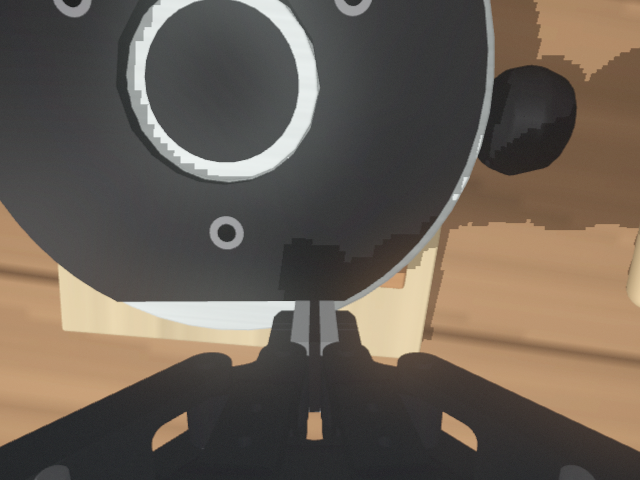

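```bash
python3 -m inch '[{"dx":0.4,"dy":0,"dz":0,"rx":0,"ry":0,"rz":0,"hand":1},{"dx":0,"dy":0,"dz":0,"rx":0,"ry":0,"rz":0,"hand":1}]'
python3 -m inch '[{"dx":0.4,"dy":0,"dz":0,"rx":0,"ry":0,"rz":0,"hand":1},{"dx":0,"dy":0,"dz":0,"rx":0,"ry":0,"rz":0,"hand":1}]'
python3 -c "
from h import *
state('g');print(slot('pics/gt.png',-20,30))"
```

```text
clock: 14.1
position: [0.4734, 0.0593, 0.0904]
tool_rot: [3.141, 0.002, 0.152]
force: [-7.1, -2.7, 4.4]
grip_width: 0.0
clock: 14.3
position: [0.4735, 0.0592, 0.0903]
tool_rot: [3.141, 0.003, 0.151]
force: [-8.2, -2.1, 7.4]
grip_width: -0.0001
t 14.3 p [0.4735 0.0592 0.0903] yaw 8.68 rel axis tool mm [ 80.7 -28.3] F [-8.2 -2.1  7.4]
[9.0, 9.0, 9.0, 8.9, 8.9]
```

```bash
python3 -m inch '[{"dx":0.5,"dy":0,"dz":-0.3,"rx":0,"ry":0,"rz":0,"hand":1},{"dx":0,"dy":0,"dz":0,"rx":0,"ry":0,"rz":0,"hand":1},{"dx":0,"dy":0,"dz":0,"rx":0,"ry":0,"rz":0,"hand":1}]'
python3 -c "
from h import *
state('h');print(slot('pics/ht.png',-20,30))"
```

```text
clock: 14.7
position: [0.4735, 0.0591, 0.0904]
tool_rot: [3.141, 0.004, 0.152]
force: [-10.5, -2.7, 4.8]
grip_width: -0.0005
t 14.7 p [0.4735 0.0591 0.0904] yaw 8.68 rel axis tool mm [ 80.7 -28.3] F [-10.5  -2.7   4.8]
[9.0, 9.0, 9.0, 8.9, 8.9]
```

The plate is held in both directions, by more than 0.3 Nm against its 0.07 Nm turning friction, and it sits about 0.8 mm low. That suggests the dowel tip is captured in the slot. I'll press again gently, watching height against force.

```bash
python3 -m inch '[{"dx":-5,"dy":0,"dz":0,"rx":0,"ry":0,"rz":0,"hand":1},{"dx":-1,"dy":0,"dz":-7,"rx":0,"ry":0,"rz":0,"hand":1},{"dx":0,"dy":0,"dz":-7,"rx":0,"ry":0,"rz":0,"hand":1},{"dx":16,"dy":0,"dz":0,"rx":0,"ry":0,"rz":0,"hand":1},{"dx":16,"dy":0,"dz":0,"rx":0,"ry":0,"rz":0,"hand":1},{"dx":0,"dy":0,"dz":3,"rx":0,"ry":0,"rz":0,"hand":1},{"dx":0,"dy":0,"dz":3,"rx":0,"ry":0,"rz":0,"hand":1},{"dx":0,"dy":0,"dz":0,"rx":0,"ry":0,"rz":0,"hand":1}]'
python3 -m inch '[{"dx":0,"dy":0,"dz":0.6,"rx":0,"ry":0,"rz":0,"hand":1},{"dx":0,"dy":0,"dz":0,"rx":0,"ry":0,"rz":0,"hand":1}]'
python3 -c "
from h import *
state()"
```

```text
clock: 15.6
position: [0.5003, 0.0636, 0.0986]
tool_rot: [3.142, 0.001, 0.152]
force: [0.4, -0.4, -0.5]
grip_width: 0.0001
clock: 15.8
position: [0.5007, 0.0636, 0.0983]
tool_rot: [-3.142, 0.0, 0.152]
force: [0.1, -0.8, 0.5]
grip_width: 0.0003
t 15.8 p [0.5007 0.0636 0.0983] yaw 8.7 rel axis tool mm [ 53.1 -28. ] F [ 0.1 -0.8  0.5]
```

```bash
python3 -m inch '[{"dx":0,"dy":0,"dz":0.3,"rx":0,"ry":0,"rz":0,"hand":1},{"dx":0,"dy":0,"dz":0,"rx":0,"ry":0,"rz":0,"hand":1}]'
python3 -c "
from h import *
state()"
python3 -m inch '[{"dx":0,"dy":0,"dz":0.3,"rx":0,"ry":0,"rz":0,"hand":1},{"dx":0,"dy":0,"dz":0,"rx":0,"ry":0,"rz":0,"hand":1}]'
python3 -c "
from h import *
state()"
python3 -m inch '[{"dx":0,"dy":0,"dz":0.3,"rx":0,"ry":0,"rz":0,"hand":1},{"dx":0,"dy":0,"dz":0,"rx":0,"ry":0,"rz":0,"hand":1}]'
python3 -c "
from h import *
state()"
```

```text
clock: 16.0
position: [0.5009, 0.0637, 0.098]
tool_rot: [-3.142, -0.0, 0.152]
force: [0.1, -0.6, -0.4]
grip_width: -0.0002
t 16.0 p [0.5009 0.0637 0.098 ] yaw 8.7 rel axis tool mm [ 52.9 -28. ] F [ 0.1 -0.6 -0.4]
clock: 16.2
position: [0.501, 0.0637, 0.0978]
tool_rot: [3.142, -0.0, 0.152]
force: [-0.8, 0.0, 4.2]
grip_width: -0.0004
t 16.2 p [0.501  0.0637 0.0978] yaw 8.7 rel axis tool mm [ 52.9 -27.9] F [-0.8  0.   4.2]
clock: 16.4
position: [0.501, 0.0637, 0.0977]
tool_rot: [3.142, -0.0, 0.152]
force: [-4.1, -0.6, 10.4]
grip_width: 0.0001
t 16.4 p [0.501  0.0637 0.0977] yaw 8.7 rel axis tool mm [ 52.8 -27.9] F [-4.1 -0.6 10.4]
```

```bash
sed -i 's/np.round(p,4),"yaw"/np.round(p,5),"yaw"/' h.py
python3 -m inch '[{"dx":0,"dy":0,"dz":0.2,"rx":0,"ry":0,"rz":0,"hand":1},{"dx":0,"dy":0,"dz":0,"rx":0,"ry":0,"rz":0,"hand":1}]'
python3 -c "
from h import *
state()"
python3 -m inch '[{"dx":0,"dy":0,"dz":0.2,"rx":0,"ry":0,"rz":0,"hand":1},{"dx":0,"dy":0,"dz":0,"rx":0,"ry":0,"rz":0,"hand":1}]'
python3 -c "
from h import *
state()"
```

```text
clock: 16.6
position: [0.501, 0.0637, 0.0976]
tool_rot: [3.142, -0.0, 0.152]
force: [-4.6, -0.3, 15.2]
grip_width: -0.0002
t 16.6 p [0.50103 0.06368 0.09764] yaw 8.69 rel axis tool mm [ 52.8 -28. ] F [-4.6 -0.3 15.2]
clock: 16.8
position: [0.501, 0.0637, 0.0975]
tool_rot: [3.142, -0.0, 0.152]
force: [-4.6, -0.2, 17.3]
grip_width: 0.0001
t 16.8 p [0.50101 0.06368 0.09749] yaw 8.69 rel axis tool mm [ 52.8 -28. ] F [-4.6 -0.2 17.3]
```

The force has reached 17 N and it's only creeping, so this isn't free sliding and I'll stop pressing. The plate's own slide friction may be holding it down against the dowel. I'll go back to the clockwise end of the flat, set square, and push with a slight upward drag to unload it.

```bash
python3 -m inch '[{"dx":0,"dy":0,"dz":-8,"rx":0,"ry":0,"rz":0,"hand":1},{"dx":-17,"dy":0,"dz":0,"rx":0,"ry":0,"rz":0,"hand":1},{"dx":-17,"dy":0,"dz":0,"rx":0,"ry":0,"rz":0,"hand":1},{"dx":0,"dy":-20,"dz":0,"rx":0,"ry":0,"rz":0,"hand":1},{"dx":0,"dy":-20,"dz":0,"rx":0,"ry":0,"rz":0,"hand":1},{"dx":0,"dy":-18,"dz":0,"rx":0,"ry":0,"rz":0,"hand":1},{"dx":0,"dy":0,"dz":9,"rx":0,"ry":0,"rz":0,"hand":1},{"dx":0,"dy":0,"dz":6.5,"rx":0,"ry":0,"rz":0,"hand":1},{"dx":4,"dy":0,"dz":0,"rx":0,"ry":0,"rz":0,"hand":1},{"dx":0,"dy":0,"dz":0,"rx":0,"ry":0,"rz":0,"hand":1}]'
python3 -c "
from h import *
state('i');print(slot('pics/it.png',-20,30))"
```

```text
clock: 17.8
position: [0.4631, 0.1158, 0.0893]
tool_rot: [3.141, 0.0, 0.151]
force: [0.6, -0.6, 0.1]
grip_width: 0.0
t 17.8 p [0.46309 0.11585 0.08928] yaw 8.63 rel axis tool mm [82.5 29.3] F [ 0.6 -0.6  0.1]
[8.4, 8.8, 8.7, 8.8, 8.8]
```

View pics/iw.png

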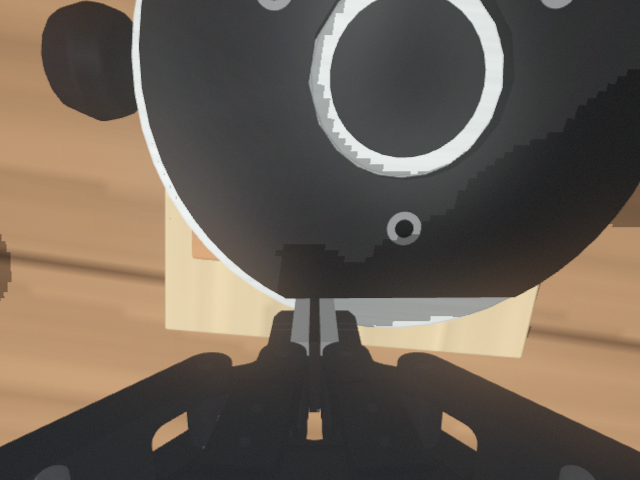

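The flat is square and about 1.5 mm ahead of the finger, which is near its left end at column ~298. I'll advance to contact and then push with an upward drag.

```bash
python3 -m inch '[{"dx":1.0,"dy":0,"dz":0,"rx":0,"ry":0,"rz":0,"hand":1},{"dx":0.6,"dy":0,"dz":0,"rx":0,"ry":0,"rz":0,"hand":1},{"dx":0,"dy":0,"dz":0,"rx":0,"ry":0,"rz":0,"hand":1}]'
python3 -m inch '[{"dx":0.7,"dy":0,"dz":-0.2,"rx":0,"ry":0,"rz":0,"hand":1},{"dx":0,"dy":0,"dz":0,"rx":0,"ry":0,"rz":0,"hand":1}]'
python3 -c "
from h import *
state()"
python3 -m inch '[{"dx":0.5,"dy":0,"dz":-0.6,"rx":0,"ry":0,"rz":0,"hand":1},{"dx":0,"dy":0,"dz":0,"rx":0,"ry":0,"rz":0,"hand":1}]'
python3 -c "
from h import *
state()"
```

```text
clock: 18.2
position: [0.4642, 0.1167, 0.0895]
tool_rot: [-3.142, -0.0, 0.152]
force: [0.8, -0.1, 0.5]
grip_width: 0.0002
clock: 18.4
position: [0.4643, 0.1167, 0.0895]
tool_rot: [3.141, 0.001, 0.152]
force: [-5.1, -0.1, 0.9]
grip_width: -0.0002
t 18.4 p [0.46432 0.11674 0.0895 ] yaw 8.7 rel axis tool mm [81.1 30. ] F [-5.1 -0.1  0.9]
clock: 18.6
position: [0.4644, 0.1167, 0.0899]
tool_rot: [3.141, 0.002, 0.152]
force: [-6.2, -0.5, -2.7]
grip_width: -0.0002
t 18.6 p [0.4644  0.11671 0.08989] yaw 8.71 rel axis tool mm [81. 30.] F [-6.2 -0.5 -2.7]
```

```bash
python3 -m inch '[{"dx":0.7,"dy":0,"dz":-0.5,"rx":0,"ry":0,"rz":0,"hand":1},{"dx":0,"dy":0,"dz":0,"rx":0,"ry":0,"rz":0,"hand":1}]'
python3 -c "
from h import *
state()"
python3 -m inch '[{"dx":0.7,"dy":0,"dz":-0.5,"rx":0,"ry":0,"rz":0,"hand":1},{"dx":0,"dy":0,"dz":0,"rx":0,"ry":0,"rz":0,"hand":1}]'
python3 -c "
from h import *
state('j');print(slot('pics/jt.png',-20,30))"
```

```text
clock: 18.8
position: [0.4645, 0.1167, 0.0901]
tool_rot: [3.141, 0.003, 0.152]
force: [-7.9, 0.2, -3.5]
grip_width: 0.0001
t 18.8 p [0.46448 0.11669 0.09012] yaw 8.7 rel axis tool mm [80.9 30. ] F [-7.9  0.2 -3.5]
clock: 19.0
position: [0.4646, 0.1167, 0.0904]
tool_rot: [3.141, 0.004, 0.152]
force: [-11.0, 0.5, -6.7]
grip_width: -0.0003
t 19.0 p [0.46457 0.11669 0.09041] yaw 8.72 rel axis tool mm [80.8 30. ] F [-11.    0.5  -6.7]
[6.0, 5.5, 8.1, 8.5, 8.5]
```

```bash
python3 -m inch '[{"dx":0.6,"dy":0,"dz":-0.8,"rx":0,"ry":0,"rz":0,"hand":1},{"dx":0,"dy":0,"dz":0,"rx":0,"ry":0,"rz":0,"hand":1}]'
python3 -c "
from h import *
state()"
python3 -m inch '[{"dx":0.6,"dy":0,"dz":-0.8,"rx":0,"ry":0,"rz":0,"hand":1},{"dx":0,"dy":0,"dz":0,"rx":0,"ry":0,"rz":0,"hand":1}]'
python3 -c "
from h import *
state('k');print(slot('pics/kt.png',-20,30))"
```

```text
clock: 19.3
position: [0.4647, 0.1167, 0.091]
tool_rot: [3.141, 0.005, 0.152]
force: [-12.6, 0.6, -7.5]
grip_width: 0.0001
t 19.3 p [0.46472 0.1167  0.09104] yaw 8.72 rel axis tool mm [80.7 30. ] F [-12.6   0.6  -7.5]
clock: 19.5
position: [0.4651, 0.117, 0.0918]
tool_rot: [3.141, 0.006, 0.152]
force: [-13.2, 2.0, -7.4]
grip_width: 0.0002
t 19.5 p [0.46507 0.11705 0.09177] yaw 8.74 rel axis tool mm [80.3 30.3] F [-13.2   2.   -7.4]
[11.2, 5.4, 5.9, 7.5, 7.5]
```

The plate is now creeping clockwise and the slot is at about 7.5°. I'll keep going gently.

```bash
python3 -m inch '[{"dx":0.4,"dy":0,"dz":-0.4,"rx":0,"ry":0,"rz":0,"hand":1},{"dx":0,"dy":0,"dz":0,"rx":0,"ry":0,"rz":0,"hand":1}]'
python3 -c "
from h import *
state()"
python3 -m inch '[{"dx":0.4,"dy":0,"dz":-0.4,"rx":0,"ry":0,"rz":0,"hand":1},{"dx":0,"dy":0,"dz":0,"rx":0,"ry":0,"rz":0,"hand":1}]'
python3 -c "
from h import *
state('l');print(slot('pics/lt.png',-20,30))"
```

```text
clock: 19.8
position: [0.4653, 0.1172, 0.0921]
tool_rot: [3.141, 0.006, 0.153]
force: [-14.0, 1.8, -8.2]
grip_width: -0.0002
t 19.8 p [0.46527 0.11715 0.0921 ] yaw 8.74 rel axis tool mm [80.  30.4] F [-14.    1.8  -8.2]
clock: 20.0
position: [0.4654, 0.1172, 0.0924]
tool_rot: [3.141, 0.007, 0.153]
force: [-15.2, 2.8, -8.8]
grip_width: 0.0001
t 20.0 p [0.46542 0.11717 0.0924 ] yaw 8.74 rel axis tool mm [79.9 30.4] F [-15.2   2.8  -8.8]
[11.4, 7.5, 4.6, 6.9, 7.1]
```

View pics/lw.png

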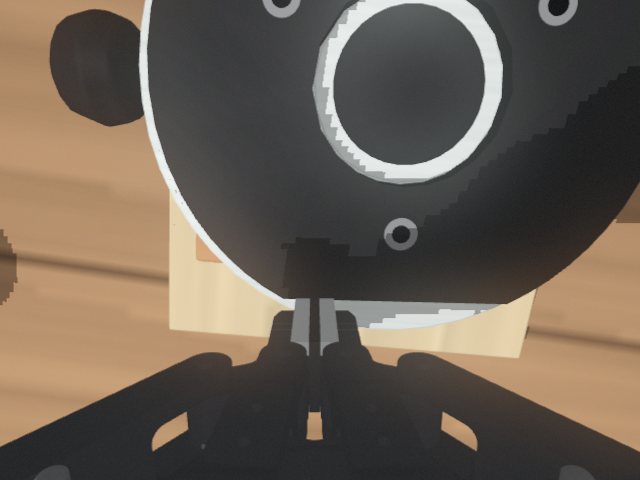

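The slot is at about 7°, the flat now slopes ~1.7° to the finger, and the contact has moved to the inner corner. I'll back off, check the height, and get ready to push with a longer lever.

```bash
python3 -m inch '[{"dx":-4,"dy":0,"dz":0,"rx":0,"ry":0,"rz":0,"hand":1},{"dx":-3,"dy":0,"dz":0,"rx":0,"ry":0,"rz":0,"hand":1},{"dx":0,"dy":0,"dz":0,"rx":0,"ry":0,"rz":0,"hand":1}]'
cat >> h.py <<'E'
def gap(tag):
    c=cal("wrist"); im,d=bot.grab_frame("wrist"); save(f"pics/{tag}.png",im); g=im.mean(-1)
    P=cloud(c,d)
    for ax in ((.549,.0993),(.5475,.099)):
        r=np.hypot(P[...,0]-ax[0],P[...,1]-ax[1]); s=P[...,1]<.11
        pl=(d>0)&(r>.034)&(r<.045)&(g<75)&s; sp=(d>0)&(r>.027)&(r<.029)&(g>180)&s
        a=P[pl][:,2];b=P[sp][:,2]; b=b[(b>.088)&(b<.095)]
        print("gap",1e3*(np.median(a)-np.median(b)),len(a),len(b))
E
python3 -c "
from h import *
state('m');gap('m2');print(slot('pics/mt.png',-20,30))"
```

```text
clock: 20.4
position: [0.4619, 0.1163, 0.0939]
tool_rot: [-3.142, -0.001, 0.152]
force: [-0.5, 0.2, -0.2]
grip_width: 0.0
t 20.4 p [0.46195 0.11634 0.09386] yaw 8.69 rel axis tool mm [83.5 30. ] F [-0.5  0.2 -0.2]
gap 5.950603123241471 10895 1600
gap 6.0170090028159455 11022 1296
[7.4, 7.4, 7.3, 7.2, 7.1]
```

The height is about 0.9 mm below where it started, and the slot is now at 7.2°. I'll probe here, limited to about 13 N.

```bash
python3 -m inch '[{"dx":0,"dy":0,"dz":-10,"rx":0,"ry":0,"rz":0,"hand":1},{"dx":15,"dy":0,"dz":0,"rx":0,"ry":0,"rz":0,"hand":1},{"dx":15,"dy":0,"dz":0,"rx":0,"ry":0,"rz":0,"hand":1},{"dx":0,"dy":0,"dz":3,"rx":0,"ry":0,"rz":0,"hand":1},{"dx":0,"dy":0,"dz":1.5,"rx":0,"ry":0,"rz":0,"hand":1},{"dx":0,"dy":0,"dz":0,"rx":0,"ry":0,"rz":0,"hand":1}]'
python3 -c "
from h import *
state()"
```

```text
clock: 21.15
position: [0.4907, 0.1207, 0.099]
tool_rot: [3.141, 0.001, 0.152]
force: [0.7, 0.2, 0.6]
grip_width: 0.0001
t 21.15 p [0.4907  0.12073 0.09902] yaw 8.7 rel axis tool mm [54.4 30. ] F [0.7 0.2 0.6]
```

```bash
python3 -m inch '[{"dx":0,"dy":0,"dz":0.8,"rx":0,"ry":0,"rz":0,"hand":1},{"dx":0,"dy":0,"dz":0,"rx":0,"ry":0,"rz":0,"hand":1}]'
python3 -m inch '[{"dx":0,"dy":0,"dz":0.3,"rx":0,"ry":0,"rz":0,"hand":1},{"dx":0,"dy":0,"dz":0,"rx":0,"ry":0,"rz":0,"hand":1}]'
python3 -c "
from h import *
state()"
python3 -m inch '[{"dx":0,"dy":0,"dz":0.3,"rx":0,"ry":0,"rz":0,"hand":1},{"dx":0,"dy":0,"dz":0,"rx":0,"ry":0,"rz":0,"hand":1}]'
python3 -c "
from h import *
state()"
```

```text
clock: 21.35
position: [0.4911, 0.1208, 0.0983]
tool_rot: [3.142, 0.0, 0.152]
force: [0.0, -0.9, 0.1]
grip_width: -0.0002
clock: 21.55
position: [0.4914, 0.1209, 0.098]
tool_rot: [-3.142, -0.0, 0.152]
force: [0.1, 0.5, -0.0]
grip_width: 0.0001
t 21.55 p [0.49137 0.12092 0.09804] yaw 8.7 rel axis tool mm [53.7 30.1] F [ 0.1  0.5 -0. ]
clock: 21.75
position: [0.4914, 0.1209, 0.0977]
tool_rot: [-3.142, 0.0, 0.152]
force: [0.2, 0.4, 0.3]
grip_width: 0.0001
t 21.75 p [0.49138 0.12089 0.09768] yaw 8.69 rel axis tool mm [53.7 30.1] F [0.2 0.4 0.3]
```

```bash
python3 -m inch '[{"dx":0,"dy":0,"dz":0.3,"rx":0,"ry":0,"rz":0,"hand":1},{"dx":0,"dy":0,"dz":0,"rx":0,"ry":0,"rz":0,"hand":1}]'
python3 -m inch '[{"dx":0,"dy":0,"dz":0.3,"rx":0,"ry":0,"rz":0,"hand":1},{"dx":0,"dy":0,"dz":0,"rx":0,"ry":0,"rz":0,"hand":1}]'
python3 -c "
from h import *
state()"
python3 -m inch '[{"dx":0,"dy":0,"dz":0.2,"rx":0,"ry":0,"rz":0,"hand":1},{"dx":0,"dy":0,"dz":0,"rx":0,"ry":0,"rz":0,"hand":1}]'
python3 -c "
from h import *
state()"
```

```text
clock: 21.95
position: [0.4914, 0.1209, 0.0976]
tool_rot: [-3.142, -0.0, 0.152]
force: [-1.6, -1.2, 5.3]
grip_width: -0.0001
clock: 22.15
position: [0.4914, 0.121, 0.0974]
tool_rot: [-3.142, -0.0, 0.152]
force: [-2.0, -0.1, 8.3]
grip_width: -0.0002
t 22.15 p [0.49144 0.12096 0.09744] yaw 8.69 rel axis tool mm [53.6 30.1] F [-2.  -0.1  8.3]
clock: 22.35
position: [0.4915, 0.1209, 0.0973]
tool_rot: [-3.142, -0.0, 0.152]
force: [-3.1, -0.5, 10.4]
grip_width: -0.0003
t 22.35 p [0.49146 0.12094 0.09727] yaw 8.69 rel axis tool mm [53.6 30.1] F [-3.1 -0.5 10.4]
```

```bash
python3 -m inch '[{"dx":0,"dy":0,"dz":0.2,"rx":0,"ry":0,"rz":0,"hand":1},{"dx":0,"dy":0,"dz":0,"rx":0,"ry":0,"rz":0,"hand":1}]'
python3 -c "
from h import *
state()"
python3 -m inch '[{"dx":0,"dy":0,"dz":0.2,"rx":0,"ry":0,"rz":0,"hand":1},{"dx":0,"dy":0,"dz":0,"rx":0,"ry":0,"rz":0,"hand":1}]'
python3 -c "
from h import *
state()"
```

```text
clock: 22.55
position: [0.4915, 0.121, 0.0971]
tool_rot: [-3.141, -0.0, 0.152]
force: [-2.7, 0.0, 9.6]
grip_width: -0.0
t 22.55 p [0.49146 0.12097 0.09711] yaw 8.69 rel axis tool mm [53.6 30.1] F [-2.7  0.   9.6]
clock: 22.75
position: [0.4915, 0.121, 0.0969]
tool_rot: [-3.141, -0.0, 0.152]
force: [-3.2, -0.4, 9.5]
grip_width: 0.0001
t 22.75 p [0.49145 0.12097 0.09689] yaw 8.7 rel axis tool mm [53.6 30.1] F [-3.2 -0.4  9.5]
```

It's now sliding freely at about 10 N, its own friction, so the dowel is in the slot. I'll follow it down in small steps.

```bash
python3 -m inch '[{"dx":0,"dy":0,"dz":0.3,"rx":0,"ry":0,"rz":0,"hand":1},{"dx":0,"dy":0,"dz":0.3,"rx":0,"ry":0,"rz":0,"hand":1},{"dx":0,"dy":0,"dz":0,"rx":0,"ry":0,"rz":0,"hand":1}]'
python3 -m inch '[{"dx":0,"dy":0,"dz":0.3,"rx":0,"ry":0,"rz":0,"hand":1},{"dx":0,"dy":0,"dz":0.3,"rx":0,"ry":0,"rz":0,"hand":1},{"dx":0,"dy":0,"dz":0,"rx":0,"ry":0,"rz":0,"hand":1}]'
```

```text
clock: 23.05
position: [0.4914, 0.121, 0.0963]
tool_rot: [-3.141, -0.0, 0.152]
force: [-2.5, 1.3, 9.2]
grip_width: 0.0003
clock: 23.35
position: [0.4914, 0.121, 0.0957]
tool_rot: [-3.141, -0.0, 0.152]
force: [-2.7, 0.1, 9.7]
grip_width: -0.0003
```

```bash
python3 -m inch '[{"dx":0,"dy":0,"dz":0.4,"rx":0,"ry":0,"rz":0,"hand":1},{"dx":0,"dy":0,"dz":0.4,"rx":0,"ry":0,"rz":0,"hand":1},{"dx":0,"dy":0,"dz":0.4,"rx":0,"ry":0,"rz":0,"hand":1},{"dx":0,"dy":0,"dz":0,"rx":0,"ry":0,"rz":0,"hand":1}]'
python3 -m inch '[{"dx":0,"dy":0,"dz":0.4,"rx":0,"ry":0,"rz":0,"hand":1},{"dx":0,"dy":0,"dz":0.4,"rx":0,"ry":0,"rz":0,"hand":1},{"dx":0,"dy":0,"dz":0.4,"rx":0,"ry":0,"rz":0,"hand":1},{"dx":0,"dy":0,"dz":0,"rx":0,"ry":0,"rz":0,"hand":1}]'
python3 -m inch '[{"dx":0,"dy":0,"dz":0.3,"rx":0,"ry":0,"rz":0,"hand":1},{"dx":0,"dy":0,"dz":0.3,"rx":0,"ry":0,"rz":0,"hand":1},{"dx":0,"dy":0,"dz":0,"rx":0,"ry":0,"rz":0,"hand":1}]'
```

```text
clock: 23.75
position: [0.4915, 0.121, 0.0945]
tool_rot: [-3.141, -0.0, 0.152]
force: [-2.0, -0.8, 8.8]
grip_width: -0.0001
clock: 24.15
position: [0.4915, 0.121, 0.0933]
tool_rot: [-3.141, -0.0, 0.152]
force: [-3.3, -0.4, 10.1]
grip_width: 0.0001
clock: 24.45
position: [0.4915, 0.121, 0.0927]
tool_rot: [-3.142, -0.0, 0.152]
force: [-3.1, 0.8, 10.9]
grip_width: 0.0002
```

```bash
python3 -m inch '[{"dx":0,"dy":0,"dz":0.3,"rx":0,"ry":0,"rz":0,"hand":1},{"dx":0,"dy":0,"dz":0.2,"rx":0,"ry":0,"rz":0,"hand":1},{"dx":0,"dy":0,"dz":0,"rx":0,"ry":0,"rz":0,"hand":1}]'
python3 -m inch '[{"dx":0,"dy":0,"dz":0.2,"rx":0,"ry":0,"rz":0,"hand":1},{"dx":0,"dy":0,"dz":0,"rx":0,"ry":0,"rz":0,"hand":1}]'
python3 -m inch '[{"dx":0,"dy":0,"dz":0.2,"rx":0,"ry":0,"rz":0,"hand":1},{"dx":0,"dy":0,"dz":0,"rx":0,"ry":0,"rz":0,"hand":1}]'
python3 -c "
from h import *
state()"
```

```text
clock: 24.75
position: [0.4915, 0.121, 0.0922]
tool_rot: [-3.141, -0.0, 0.152]
force: [-3.5, 0.7, 10.2]
grip_width: 0.0
clock: 24.95
position: [0.4915, 0.121, 0.092]
tool_rot: [-3.141, -0.0, 0.152]
force: [-2.6, -0.1, 11.9]
grip_width: 0.0002
clock: 25.15
position: [0.4915, 0.1211, 0.092]
tool_rot: [-3.141, -0.0, 0.152]
force: [-3.7, 0.2, 15.0]
grip_width: -0.0
t 25.15 p [0.49148 0.12109 0.09197] yaw 8.7 rel axis tool mm [53.6 30.2] F [-3.7  0.2 15. ]
```

It stops at z = 0.0920, exactly the height of the plate top when home. One last small press, then I'll retract and check.

```bash
python3 -m inch '[{"dx":0,"dy":0,"dz":0.2,"rx":0,"ry":0,"rz":0,"hand":1},{"dx":0,"dy":0,"dz":0,"rx":0,"ry":0,"rz":0,"hand":1}]'
python3 -c "
from h import *
state()"
python3 -m inch '[{"dx":0,"dy":0,"dz":-4,"rx":0,"ry":0,"rz":0,"hand":1},{"dx":0,"dy":0,"dz":-15,"rx":0,"ry":0,"rz":0,"hand":1},{"dx":0,"dy":0,"dz":-25,"rx":0,"ry":0,"rz":0,"hand":1},{"dx":0,"dy":0,"dz":-25,"rx":0,"ry":0,"rz":0,"hand":1},{"dx":-30,"dy":0,"dz":-20,"rx":0,"ry":0,"rz":0,"hand":1},{"dx":-25,"dy":0,"dz":-10,"rx":0,"ry":0,"rz":0,"hand":1},{"dx":0,"dy":0,"dz":0,"rx":0,"ry":0,"rz":0,"hand":1},{"dx":0,"dy":0,"dz":0,"rx":0,"ry":0,"rz":0,"hand":1}]'
python3 -c "
from h import *
state('n');gap('n2');print(slot('pics/nt.png',-20,30,z=.092))
im,d=bot.grab_frame('scene');save('pics/ns.png',im)
for t,px in [('motor',(171.6,211.6)),('screw_tin',(204.9,325.8)),('sanding_block',(351.8,139.1)),('chisel',(445.1,252.5))]:
    r=bot.tip_of('top',t); print(t,px,[(np.round(x['centre'][::-1],1).tolist(),round(x['score'],2)) for x in r][:2])
"
```

```text
clock: 25.35
position: [0.4915, 0.1212, 0.0919]
tool_rot: [-3.141, -0.001, 0.152]
force: [-5.9, 0.3, 18.3]
grip_width: 0.0003
t 25.35 p [0.49155 0.12119 0.09195] yaw 8.7 rel axis tool mm [53.5 30.3] F [-5.9  0.3 18.3]
clock: 26.15
position: [0.4373, 0.1127, 0.1906]
tool_rot: [-3.141, -0.001, 0.152]
force: [0.7, 0.7, -0.6]
grip_width: -0.0001
t 26.15 p [0.43732 0.11266 0.19065] yaw 8.7 rel axis tool mm [108.4  30.1] F [ 0.7  0.7 -0.6]
gap 0.4040938037414704 4097 646
gap 0.40561567096075724 4144 563
[7.4, 7.1, 6.8, 6.7, 6.8]
motor (171.6, 211.6) [([172.4, 209.9], 0.75)]
screw_tin (204.9, 325.8) [([206.1, 323.6], 0.58)]
sanding_block (351.8, 139.1) [([349.8, 139.5], 0.7)]
chisel (445.1, 252.5) [([447.3, 251.5], 0.97)]
```

View pics/nw.png

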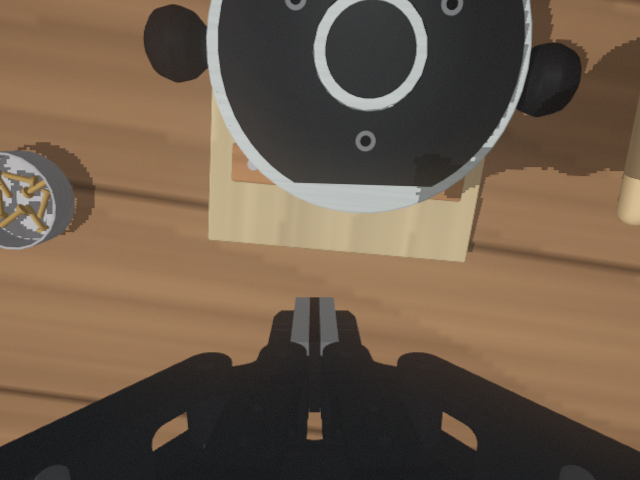

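View pics/ns.png

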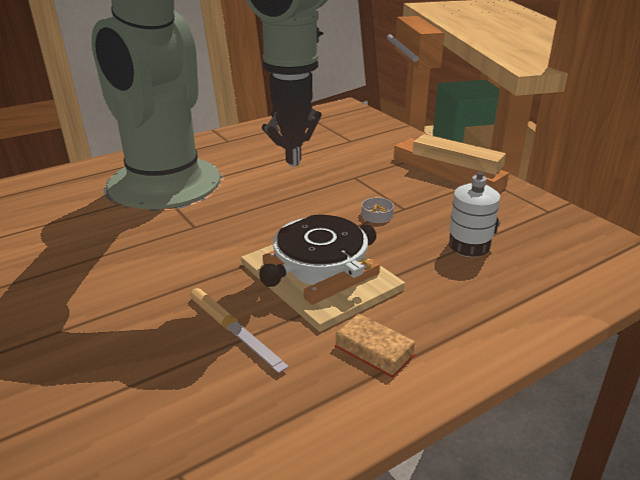

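The plate now lies flush with the spigot: the wrist view shows the ring level with the plate around (370,50), and the scene view shows it flat at (320,240). The bystanders haven't moved and the robot is clear, so I'll hand in.

```bash
python3 -c "
from h import *
print(bot.job_done()); print(bot.observe()['clock'])"
```

```text
the job is handed in; nothing more can be done
None
the job is handed in; nothing more can be done
```

The sub-base is pressed fully home on the sole, with its slot over the dowel and facing the lug. I handed the job in at about 26 s of the 72 s allowed.

**What I did:**
- **Turning:** I pushed the plate about 93° clockwise by one end of its flat, with the fingers shut.
- **First feel, slot at about 8.6°:** The plate dropped only about 0.6 mm and then resisted. It had caught on the edge of the dowel.
- **Centring:** From there a gentle push either way by the edge would not turn it. A firmer clockwise push of up to about 16 N with a slight upward drag brought the slot to about 7.2°, roughly 4° from the lug line.
- **Pressing home:** It then slid down freely at 9–11 N.

**Last checks:**
- **Seating:** The fingertip stopped at 92.0 mm, exactly the home height of the plate's top. The camera depth showed the plate 0.4 mm above the spigot. It read about 0.4 mm high at the start too, so I take it as flush.
- **Bystanders:** The motor, chisel, tin and sanding block look unmoved. Detector positions agree to within about 2.5 pixels.
- **Robot:** It was clear of everything when I handed in.

**Where it fell short:** My second press, still at about 8.7°, reached 17 N while the plate was caught on the dowel. That is under the 35 N damage limit, but more than I meant to use. I stopped and re-centred instead of pressing harder. Pressing it against the sole at the end reached 18 N.

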